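# Assemble a multi-plate stream sampler on its eye bolt

## Robot

A 6-joint arm with a two-finger parallel gripper is mounted at the origin on the work surface. World frame = base frame: x ahead of the robot, y to its left, z up, the work surface at z = 0. Lengths are in m, angles in degrees, forces in N, time in s.
With the tool pointing down it reaches from about 0.35 to 0.925 m from the base axis. Payload 6.4 kg.
Tool frame: the origin (TCP) lies on the centre line of the jaws, within the pads' length; the fingertips stand 14 mm ahead of it and the grasp point (between the pads) lies 5 mm behind it; z points along the fingers, y is the direction in which the jaws open and shut (so a half turn about z gives the same grasp; the last joint's range is limited). The gripper opens to 85 mm and grips with 20 to 120 N. Pads are 22 mm wide; open, the fingers measure 114 mm over their backs; the gripper's body (76 mm by 85 mm) begins 54 mm behind the grasp point. The pads swing forward as they close: fully open they stand 13 mm farther back than shut.
Start: joints at [-81.595, 14.043, 89.255, -0, 76.702, -9.975], TCP at [0.205, -0.617, 0.245] pointing down, gripper open.
Joint ranges: [-179.41, 179.41], [-58.25, 129.5], [7.25, 145.43], [-54.29, 234.29], [11.92, 165.04], [-157.13, 157.13]. Speed limits (degrees/s): [147.25, 147.25, 180, 180, 180, 180].

## Interface

Orientations are given as a 3x3 rotation matrix whose columns are the frame's x, y, z axes.
In Python, from workcell import robot gives the robot as it stands.
- The arm moves only by the tool step_arm, never from a script. Its argument "series" is a list of rows, each an object of numbers: "x", "y", "z": the shift along the world's x, y, z as a fraction of full scale; "wx", "wy", "wz": the turn, a rotation vector about the world's x, y, z as a fraction of full scale; "hand": the gripper command: -1 is shut, 1 is fully open, values between are in proportion. In form: [{"x": .., "y": .., "z": .., "wx": .., "wy": .., "wz": .., "hand": ..}, ...]. A call has 1 to 8 rows; each row shifts and turns the pose as measured when the row begins; what a row does not reach is not made up. Full scale, the value 1, is 0.03 m for a shift and 4 degrees for a turn. A row lasts 1/12 s, in which the tool goes at most 41.7 mm and 7.16 degrees, less where a joint would pass 70% of its speed; a pose out of reach is approached as far as the arm can. A call with a number of a shift or a turn outside -1 to 1 is refused whole. A call with a gripper value outside its range is refused whole. The fingers move at their own pace and stop on an object; "newtons" is the grip in N (left out, the last holds). Time passes only in rows, so rows that do not move let the fingers close. It gives the time, the measured TCP pose, the force and the opening at its end, in the units of the state.
- robot.sense(): the state, without advancing time (a new reading comes with each control period).
- robot.grab_frame(name): name is "scene" or "top"; returns a dict with "img" (420x560x3 uint8, red, green, blue), "range_z" (420x560 float32, m along the optical axis (not along the pixel's ray), 0 where there is no reading), "mtx" (3x3 intrinsics, pixels), "xyz" and "orientation" of the camera in the world. Camera axes: x right, y down, z forward; pixel columns grow to the right and rows downward; lengths in m; the calibration is good to about 2 mm. A picture is of the moment at which its call begins.
- robot.hand_in(): hands the job in, once; it reports no verdict.
The state is a dict: "time": time; "q": joint angles; "qvel": joint speeds; "joint_efforts": joint torques, N m; "eef_pos": TCP position; "ee_rot": TCP orientation; "ft_force": force on the tool from outside, world axes, zero at the start; "moment": the same for the moment, N m; "gripper_width": opening from 0.0 (shut) to 1.0 (fully open).
Only numpy, scipy, OpenCV 4.12 (cv2) and the standard library are available. Lean on these libraries where they do the work, as an engineer would, in place of code of your own. Each camera call takes 0.05 s, during which the arm holds its last target. There are 200 camera calls.

## Task

Build up the stream sampler on the upright bolt in the vise, on top of its white bottom plate: first the blue tube spacer, then the brown middle plate, then all the black washers that are laid out, then the white top plate, then the orange thrust washer, and last the steel collar. Everything must slide fully down the bolt and lie flat, and both plates must be squared up with the bottom plate, edge over edge, as you go and at the end. Leave the sample vials standing where they are.

Things in the scene. Friction and masses are not known exactly. Their poses are not given: they have to be found in the camera images.
- vise: low blue vise fixed to the bench; its jaws (64 mm wide, 40 mm high) clamp the eye of an upright steel eye bolt. Origin on the bench under the bolt, z up, x along the vise to its T-handle (105 mm out, 32 mm high). Base 150 x 60 mm. On the jaws lies the fixed white bottom plate, 64 mm square, 6 mm thick, edges along x and y, top face 46 mm above the bench. Nothing of it moves
- bolt_tip (a point): the upper end of the bolt, 118 mm above the bench and 72 mm above the bottom end plate. The bolt is 8 mm in diameter; its last 5 mm taper to 3.6 mm
- base_plate (a point): centre of the top face of the bottom end plate (46 mm above the bench), on the bolt's axis; same axes as the vise
- tube_c (a point): blue plastic tube spacer: ring 12 mm tall, outside diameter 28 mm, 11 mm bore (drawn round; its sides are an octagon, so its grip width is 28 to 30 mm). The point is its centre, half-way up; z is its axis. It may lie either way up and its yaw does not matter. 14 g
- mid_plate_c (a point): brown hardboard middle plate, 64 mm square, 6 mm thick, with an 11 mm hole in its middle; 30 g. The point is its centre, half-way up; x and y run along its edges, z along its hole. Either face may be up, and quarter turns do not matter
- top_plate_c (a point): white plastic top plate (end plate), the same 64 mm square, 6 mm thick, 11 mm hole, 30 g. The point is its centre, half-way up; x and y run along its edges, z along its hole. Either face may be up, and quarter turns do not matter
- collar_c (a point): bare steel clamp collar: ring 12 mm tall, outside diameter 28 mm, 11 mm bore (drawn round; its sides are an octagon, so its grip width is 28 to 30 mm). The point is its centre, half-way up; z is its axis. It may lie either way up and its yaw does not matter. It slides freely on the bolt; 45 g
- thrust_c (a point): orange plastic thrust washer: ring 6 mm tall, outside diameter 36 mm, 11 mm bore (drawn round; its sides are an octagon, so its grip width is 36 to 38 mm). The point is its centre, half-way up; z is its axis. It may lie either way up and its yaw does not matter. 14 g
- vial_a: closed sample vial standing on the bench, white cap, 27 mm across, 55 mm tall. Origin at the centre of its underside
- vial_b: closed sediment vial standing on the bench, blue cap, 32 mm across, 65 mm tall. Origin at the centre of its underside
- vial_c: closed sample vial standing on the bench, white cap, 27 mm across, 55 mm tall. Origin at the centre of its underside
- washer0_c (a point): black nylon washer, one of up to four alike (two to four are laid out; the others are absent): ring 6 mm tall, outside diameter 28 mm, 11 mm bore (drawn round; its sides are an octagon, so its grip width is 28 to 30 mm). The point is its centre, half-way up; z is its axis. It may lie either way up and its yaw does not matter. 10 g
- washer1_c (a point): black nylon washer, one of up to four alike (two to four are laid out; the others are absent): ring 6 mm tall, outside diameter 28 mm, 11 mm bore (drawn round; its sides are an octagon, so its grip width is 28 to 30 mm). The point is its centre, half-way up; z is its axis. It may lie either way up and its yaw does not matter. 10 g
- washer2_c (a point): black nylon washer, one of up to four alike (two to four are laid out; the others are absent): ring 6 mm tall, outside diameter 28 mm, 11 mm bore (drawn round; its sides are an octagon, so its grip width is 28 to 30 mm). The point is its centre, half-way up; z is its axis. It may lie either way up and its yaw does not matter. 10 g
- washer3_c (a point): black nylon washer, one of up to four alike (two to four are laid out; the others are absent): ring 6 mm tall, outside diameter 28 mm, 11 mm bore (drawn round; its sides are an octagon, so its grip width is 28 to 30 mm). The point is its centre, half-way up; z is its axis. It may lie either way up and its yaw does not matter. 10 g
There are look-alikes about, which are no part of the job. Of the things that look like the part that bears thrust_c, take the one that is farthest to the robot's left at the start.

How it is judged:
By the outcome, as a careful person would: the job done as asked, in the order asked, and still so for the second after the job is handed in, with the robot touching nothing.
Of washer0, washer1, washer2, washer3 only 2 to 4 are there at a start; the rules pass over those that are not, and their reading is None.
At some moment in a run one of mid_plate, top_plate, thrust, collar, tube, washer0, washer1, washer2, washer3 may be knocked a few centimetres aside while the robot is not near it.
Once in a run the grip may slacken for a moment while it holds something.
It also fails if it takes over 210 s, if anything falls off the work surface, if the arm or the gripper's body presses on something with over 40 N, if the wrist force passes 120 N, or if a joint passes its speed limit or range.

## Working session

There is one attempt and no reset: what is moved stays moved. The work goes in short steps, Python scripts to look and compute and a tool call to move; the robot and the scene stay as the last step left them, time stands still between calls to the robot, and variables do not carry over. Pictures are saved under pics/ and viewed, about 12 in all and at most 16, crops included, and the job is handed in when it is done.

Besides the shell and the picture viewer there is one more tool, called after "Call:" as name([rows], argument=value, ...), one row to a line, values as JSON. step_arm: Moves the arm, as the interface text tells. Shift numbers are shares of 0.03 m and turn numbers shares of 4 degrees, none past 1 either way. Its arguments: {"type":"object","properties":{"series":{"type":"array","items":{"type":"object","properties":{"x":{"type":"number","minimum":-1,"maximum":1},"y":{"type":"number","minimum":-1,"maximum":1},"z":{"type":"number","minimum":-1,"maximum":1},"wx":{"type":"number","minimum":-1,"maximum":1},"wy":{"type":"number","minimum":-1,"maximum":1},"wz":{"type":"number","minimum":-1,"maximum":1},"hand":{"type":"number"}}}},"newtons":{"type":"number"}},"required":["series"]}

```bash
ls; mkdir -p pics; cat > h.py <<'E'
import numpy as np, cv2
from workcell import robot
def cloud(f):
    d=f["range_z"].astype(float);K=np.array(f["mtx"]);h,w=d.shape
    u,v=np.meshgrid(np.arange(w),np.arange(h))
    p=np.stack([(u-K[0,2])/K[0,0]*d,(v-K[1,2])/K[1,1]*d,d],-1)
    P=p@np.array(f["orientation"]).T+np.array(f["xyz"]);P[d==0]=np.nan
    return P
def save(im,n,s=1):
    im=cv2.resize(im,None,fx=s,fy=s,interpolation=cv2.INTER_CUBIC)
    cv2.imwrite("pics/"+n,cv2.cvtColor(im,cv2.COLOR_RGB2BGR))
E
python3 - <<'E'
from h import *
print(robot.sense())
for n in("top","scene"):
    f=robot.grab_frame(n);print(n,f["xyz"],f["mtx"],f["orientation"]);save(f["img"],n+"0.png",1.4)
    np.savez("pics/"+n+"0.npz",**f)
E
```

```text
pics
{'time': 0.0, 'q': array([-8.15961638e+01,  1.40849518e+01,  8.93275196e+01, -8.27921618e-04,
        7.66996986e+01, -9.97407377e+00]), 'qvel': array([-0.11553077,  0.08310513, -0.02422104,  0.12358008, -0.00398355,
       -0.00550252]), 'joint_efforts': array([ 2.81772218e-04, -4.29512036e+01, -3.26125717e+01, -1.53651567e-04,
        5.37044602e-03, -8.36745926e-06]), 'eef_pos': array([ 0.20486803, -0.61629905,  0.24414651]), 'ee_rot': array([[ 9.48996634e-01,  3.15286058e-01, -3.00032783e-04],
       [ 3.15286033e-01, -9.48994718e-01,  1.93465784e-03],
       [ 3.25241119e-04, -1.93057993e-03, -9.99998084e-01]]), 'ft_force': array([ 0.01497516, -0.0037141 , -0.13424436]), 'moment': array([ 0.02537002,  0.00077028, -0.01455867]), 'gripper_width': 0.9996254748616014}
top [ 0.42601781 -0.03869077  1.04149572] [[454.2338572    0.         276.74142341]
 [  0.         454.2338572  208.98718769]
 [  0.           0.           1.        ]] [[-0.01716846 -0.98974889  0.14178286]
 [-0.99917262  0.02221233  0.03406876]
 [-0.03686884 -0.14108064 -0.98931135]]
scene [0.95044115 0.56029756 0.75683433] [[420.78262482   0.         277.04840079]
 [  0.         420.78262482 203.96354613]
 [  0.           0.           1.        ]] [[-0.81711916  0.39454975 -0.42029368]
 [ 0.57644938  0.55325255 -0.60134659]
 [-0.0047326  -0.73364985 -0.67951122]]
```

View pics/top0.png

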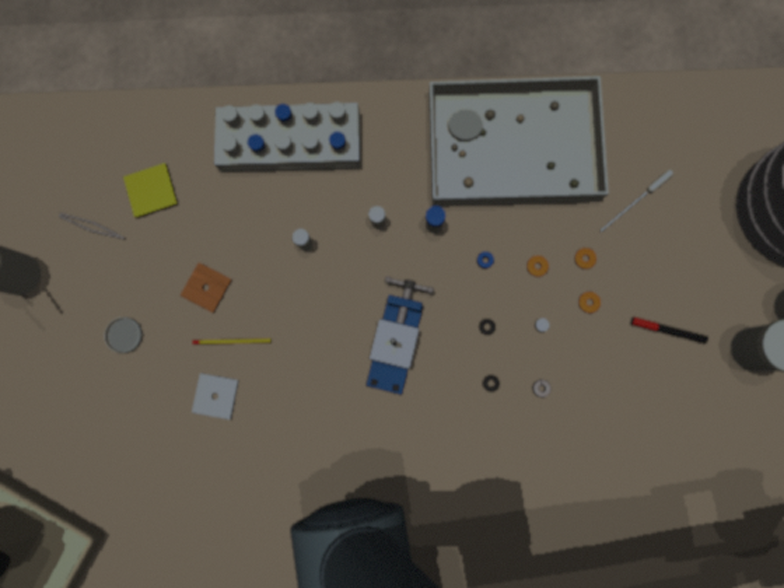

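View pics/scene0.png

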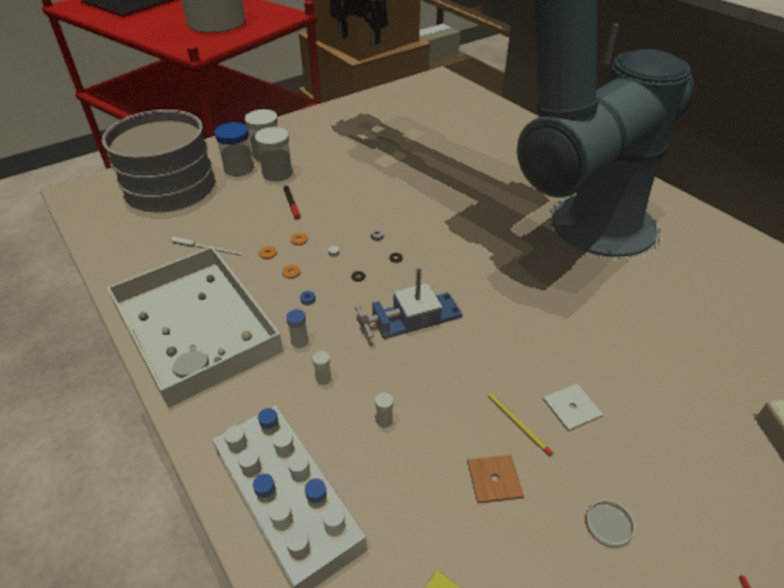

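The top view shows the vise at (395,345), the blue tube at (485,260), the middle plate at (206,287), the top plate at (215,396) and two black washers at (487,327) and (491,383). There are three orange rings, at (538,266), (586,258) and (589,302). Image left is +y, so the ring at (538,266) is the farthest to the robot's left. A ring at (541,388) and a disc at (542,325) could each be the collar. I'll enlarge that area and measure.

```bash
cat > m.py <<'E'
from h import *
def at(f,u,v,r=14,z0=.002,z1=.2,col=None):
    """centre (bounding min-area rect / mean) of raised points near pixel"""
    P=cloud(f); Q=P[max(0,v-r):v+r+1,max(0,u-r):u+r+1].reshape(-1,3)
    Q=Q[(Q[:,2]>z0)&(Q[:,2]<z1)]
    zt=np.percentile(Q[:,2],80); T=Q[abs(Q[:,2]-zt)<.003]
    rc=cv2.minAreaRect((T[:,:2]*1000).astype(np.float32)); c,rad=cv2.minEnclosingCircle((T[:,:2]*1000).astype(np.float32))
    return dict(n=len(T),z=round(zt,4),mean=T[:,:2].mean(0).round(4),rect=np.round(np.r_[rc[0],rc[1],rc[2]],1),circ=np.round(np.r_[c,rad],1))
E
python3 - <<'E'
from m import *
f=dict(np.load("pics/top0.npz"))
save(f["img"][165:295,325:440],"crop1.png",5)
P=cloud(f);print("bench z",np.nanmedian(P[290:310,150:200,2]), np.nanmedian(P[200:210,290:305,2]))
for n,(u,v,r) in dict(tube=(485,260,12),mid=(206,287,24),top=(215,396,24),w0=(487,327,11),w1=(491,383,11),colA=(541,388,11),disc=(542,325,11),th=(538,266,13),th2=(586,258,13),th3=(589,302,13),base=(395,345,26),va=(301,237,12),vb=(435,215,12),vc=(377,214,12)).items():
    try: print(n,at(f,round(u/1.4),round(v/1.4),r))
    except Exception as e: print(n,e)
# bolt
Q=P[225:265,262:302].reshape(-1,3);Q=Q[Q[:,2]>.06];print(Q[np.argsort(Q[:,2])].round(4)[-12:], len(Q))
E
```

```text
bench z 0.0006334025915053498 0.027722812554319742
tube {'n': 86, 'z': np.float64(0.0123), 'mean': array([ 0.6265, -0.1634]), 'rect': array([ 625.9, -164. ,   25.6,   25.4,   61.9]), 'circ': array([ 626.7, -163.5,   13.7])}
mid {'n': 616, 'z': np.float64(0.0074), 'mean': array([0.5917, 0.3007]), 'rect': array([590.1, 301. , 113.3, 111. ,  88.7]), 'circ': array([593.4, 292.9,  65.7])}
top {'n': 641, 'z': np.float64(0.0074), 'mean': array([0.4124, 0.2818]), 'rect': array([411. , 281.6, 107.4, 105.9,  86.8]), 'circ': array([412.7, 274.2,  67.8])}
w0 {'n': 112, 'z': np.float64(0.0063), 'mean': array([ 0.516 , -0.1624]), 'rect': array([ 514.5, -163.1,   47.8,   47.9,   87.9]), 'circ': array([ 515.8, -163.3,   31.6])}
w1 {'n': 109, 'z': np.float64(0.0061), 'mean': array([ 0.4249, -0.1655]), 'rect': array([ 423.1, -165.3,   44.8,   48.6,   87.4]), 'circ': array([ 423.4, -166.3,   32.1])}
colA {'n': 93, 'z': np.float64(0.0125), 'mean': array([ 0.4167, -0.2451]), 'rect': array([ 417.4, -245. ,   24.7,   26.6,   85.9]), 'circ': array([ 416.8, -245.3,   14. ])}
disc {'n': 61, 'z': np.float64(0.
[... 936 characters left out ...]
  42.8]), 'circ': array([662.7, 134.3,  13.7])}
vb {'n': 145, 'z': np.float64(0.0651), 'mean': array([ 0.6888, -0.0818]), 'rect': array([688.5, -81.7,  28.7,  29.9,  88.6]), 'circ': array([688.8, -81.7,  15.9])}
vc {'n': 97, 'z': np.float64(0.0555), 'mean': array([0.6964, 0.0114]), 'rect': array([695.9,  11.5,  25.5,  24.8,   0. ]), 'circ': array([696.1,  11.4,  13.4])}
[[ 0.4927 -0.0143  0.1139]
 [ 0.4928 -0.0102  0.114 ]
 [ 0.4866 -0.0122  0.1148]
 [ 0.4866 -0.0102  0.1156]
 [ 0.4906 -0.0103  0.116 ]
 [ 0.4926 -0.0123  0.1165]
 [ 0.4864 -0.0143  0.1169]
 [ 0.4884 -0.0103  0.1178]
 [ 0.4904 -0.0124  0.118 ]
 [ 0.4903 -0.0144  0.1185]
 [ 0.4883 -0.0144  0.1192]
 [ 0.4882 -0.0124  0.1204]] 19
```

View pics/crop1.png

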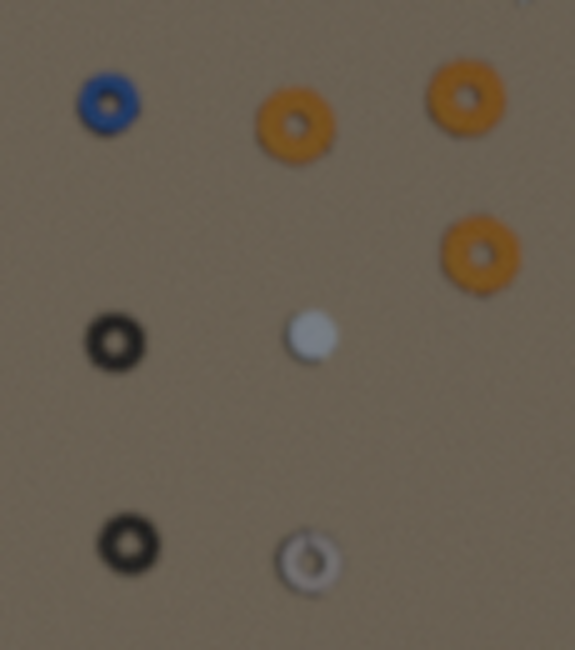

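The enlarged crop shows that the lower right ring, (541,388) in the top view, is open and steel grey, so it is the collar. The disc above it has no bore and is only 22 mm across, so it is a look-alike. The orange ring at (538,266) is clearly the leftmost of the three. Next I'll measure by colour contours and start moving.

```bash
cat >> m.py <<'E'
def ray(f,uv,z):
    K=np.array(f["mtx"]);R=np.array(f["orientation"]);o=np.array(f["xyz"])
    uv=np.atleast_2d(uv).astype(float)
    d=np.c_[(uv[:,0]-K[0,2])/K[0,0],(uv[:,1]-K[1,2])/K[1,1],np.ones(len(uv))]@R.T
    return (o+d*((z-o[2])/d[:,2])[:,None])[:,:2]
def proj(f,p):
    q=(np.array(p)-np.array(f["xyz"]))@np.array(f["orientation"]);K=np.array(f["mtx"])
    return np.array([K[0,0]*q[0]/q[2]+K[0,2],K[1,1]*q[1]/q[2]+K[1,2]])
S=8
def blob(f,xy,z,r=20,thr=28):
    """outline of the thing whose top (height z) is near xy -> area centre, min rect (mm,deg)"""
    u,v=np.round(proj(f,[*xy,z])).astype(int);u0,v0=max(u-r,0),max(v-r,0)
    im=f["img"][v0:v+r+1,u0:u+r+1]
    big=cv2.resize(im,None,fx=S,fy=S,interpolation=cv2.INTER_CUBIC).astype(float)
    bg=np.median(np.r_[im[:2].reshape(-1,3),im[-2:].reshape(-1,3),im[:,0],im[:,-1]],axis=0)
    D=big-bg; dev=np.linalg.norm(D,axis=2)
    m=(dev>max(thr,.4*np.percentile(dev,97))).astype(np.uint8)
    cs=cv2.findContours(m,cv2.RETR_EXTERNAL,cv2.CHAIN_APPROX_NONE)[0]
    c=max(cs,key=cv2.contourArea)[:,0,:]
    g=ray(f,(c+.5)/S-.5+[u0,v0],z)*1000
    rc=cv2.minAreaRect(g.astype(np.float32)); M=cv2.moments((g*10).astype(np.float32).reshape(-1,1,2))
    return dict(cen=np.round([M["m10"]/M["m00"]/10,M["m01"]/M["m00"]/10],1),rect=np.round([*rc[0],*rc[1],rc[2]],1))
PARTS=dict(tube=((.6262,-.1638),.012,15),mid=((.5915,.3005),.006,30),top=((.412,.281),.006,30),w0=((.515,-.163),.006,15),w1=((.424,-.166),.006,15),collar=((.417,-.245),.012,15),thrust=((.6155,-.249),.006,17))
E
python3 - <<'E'
from m import *
f=dict(np.load("pics/top0.npz"))
for n,(xy,z,r) in PARTS.items(): print(n,blob(f,xy,z,r))
E
```

```text
tube {'cen': array([ 624.4, -163.5]), 'rect': array([ 624.4, -163.4,   29. ,   29.7,   24.2])}
mid {'cen': array([590.1, 299.2]), 'rect': array([590. , 298.9,  68.7,  64.7,  61. ])}
top {'cen': array([411.6, 282.1]), 'rect': array([411.6, 282.1,  63.6,  64.4,  78.9])}
w0 {'cen': array([ 515.6, -163.2]), 'rect': array([ 515.5, -163.2,   27.8,   27.4,   88.8])}
w1 {'cen': array([ 424.7, -165.8]), 'rect': array([ 424.9, -165.8,   28.2,   28. ,   70.6])}
collar {'cen': array([ 415.4, -231.8]), 'rect': array([ 414.7, -232.4,   21.6,    6.9,    2.4])}
thrust {'cen': array([ 613.4, -249.4]), 'rect': array([ 613.4, -249.5,   35.6,   35.7,   87.3])}
```

Call:
step_arm([
  {"x": 0.7,"y": 0.7,"hand": 0.0},
  {"x": 0.7,"y": 0.7,"hand": 0.0},
  {"x": 0.7,"y": 0.7,"hand": 0.0},
  {"x": 0.7,"y": 0.7,"hand": 0.0},
  {"x": 0.7,"y": 0.7,"hand": 0.0},
  {"x": 0.7,"y": 0.7,"hand": 0.0},
  {"x": 0.7,"y": 0.7,"hand": 0.0},
  {"x": 0.7,"y": 0.7,"hand": 0.0},
], newtons=40)

```text
$.series[0]: bad value
```

Call:
step_arm([
  {"x": 0.7,"y": 0.7,"z": 0,"wx": 0,"wy": 0,"wz": 0,"hand": 0},
  {"x": 0.7,"y": 0.7,"z": 0,"wx": 0,"wy": 0,"wz": 0,"hand": 0},
  {"x": 0.7,"y": 0.7,"z": 0,"wx": 0,"wy": 0,"wz": 0,"hand": 0},
  {"x": 0.7,"y": 0.7,"z": 0,"wx": 0,"wy": 0,"wz": 0,"hand": 0},
  {"x": 0.7,"y": 0.7,"z": 0,"wx": 0,"wy": 0,"wz": 0,"hand": 0},
  {"x": 0.7,"y": 0.7,"z": 0,"wx": 0,"wy": 0,"wz": 0,"hand": 0},
  {"x": 0.7,"y": 0.7,"z": 0,"wx": 0,"wy": 0,"wz": 0,"hand": 0},
  {"x": 0.7,"y": 0.7,"z": 0,"wx": 0,"wy": 0,"wz": 0,"hand": 0},
], newtons=40)

```text
time: 0.77
eef_pos: [0.373, -0.4425, 0.2392]
ee_rot: [[0.952, 0.305, -0.004], [0.305, -0.952, 0.008], [-0.001, -0.009, -1.0]]
ft_force: [0.2, -1.0, 0.8]
gripper_width: 0.505
```

Call:
step_arm([
  {"x": 0.84,"y": 0.9,"z": 0,"wx": 0,"wy": 0,"wz": 0,"hand": -0.2},
  {"x": 0.84,"y": 0.9,"z": 0,"wx": 0,"wy": 0,"wz": 0,"hand": -0.2},
  {"x": 0.84,"y": 0.9,"z": 0,"wx": 0,"wy": 0,"wz": 0,"hand": -0.2},
  {"x": 0.84,"y": 0.9,"z": 0,"wx": 0,"wy": 0,"wz": 0,"hand": -0.2},
  {"x": 0.84,"y": 0.9,"z": -0.3,"wx": 0,"wy": 0,"wz": 0,"hand": -0.2},
  {"x": 0.84,"y": 0.9,"z": -0.5,"wx": 0,"wy": 0,"wz": 0,"hand": -0.2},
  {"x": 0.84,"y": 0.9,"z": -0.5,"wx": 0,"wy": 0,"wz": 0,"hand": -0.2},
  {"x": 0.84,"y": 0.9,"z": -0.5,"wx": 0,"wy": 0,"wz": 0,"hand": -0.2},
])

```text
time: 1.43
eef_pos: [0.5824, -0.2154, 0.1852]
ee_rot: [[0.953, 0.302, 0.0], [0.302, -0.953, 0.005], [0.002, -0.005, -1.0]]
ft_force: [0.1, -0.9, 0.3]
gripper_width: 0.401
```

Call:
step_arm([
  {"x": 0.84,"y": 0.9,"z": -0.5,"wx": 0,"wy": 0,"wz": 0,"hand": -0.2},
  {"x": 0.84,"y": 0.9,"z": -0.5,"wx": 0,"wy": 0,"wz": 0,"hand": -0.2},
  {"x": 0,"y": 0,"z": -0.5,"wx": 0,"wy": 0,"wz": 0,"hand": -0.2},
  {"x": 0,"y": 0,"z": -0.5,"wx": 0,"wy": 0,"wz": 0,"hand": -0.2},
  {"x": 0,"y": 0,"z": 0,"wx": 0,"wy": 0,"wz": 0,"hand": -0.2},
])

```text
time: 1.85
eef_pos: [0.6359, -0.1491, 0.1166]
ee_rot: [[0.95, 0.312, -0.007], [0.312, -0.95, 0.01], [-0.003, -0.011, -1.0]]
ft_force: [0.0, 0.7, -0.8]
gripper_width: 0.396
```

```bash
python3 - <<'E'
from m import *
f=robot.grab_frame("top"); f2=robot.grab_frame("scene"); s=robot.sense()
print(s["eef_pos"],s["gripper_width"],s["ee_rot"].round(4).tolist(),s["q"].round(0))
f0=dict(np.load("pics/top0.npz"))
for n,(xy,z,r) in PARTS.items():
    if n!="collar" and n!="tube": print(n,blob(f,xy,z,r))
print(at(f0,386,277,11))
# fingertip heights from scene camera near the TCP
P=cloud(f2);Q=P.reshape(-1,3);Q=Q[np.hypot(*(Q[:,:2]-s["eef_pos"][:2]).T)<.06];Q=Q[Q[:,2]>.02]
print(np.percentile(Q[:,2],[0,1,3,10]),s["eef_pos"][2])
u,v=proj(f2,s["eef_pos"]).astype(int);save(f2["img"][v-70:v+70,u-80:u+80],"tube1.png",4)
E
```

```text
[ 0.63708853 -0.15070997  0.11986652] 0.4007337716137647 [[0.9504, 0.3109, -0.0022], [0.3109, -0.9504, 0.0077], [0.0003, -0.008, -1.0]] [-23.  22.  93.   0.  65.  48.]
mid {'cen': array([590.2, 299.3]), 'rect': array([590. , 299. ,  69.2,  65.4,  61. ])}
top {'cen': array([411.6, 282.1]), 'rect': array([411.6, 282.2,  64.1,  65. ,  79.1])}
w0 {'cen': array([ 489. , -191.2]), 'rect': array([ 492.1, -190.2,   11.2,   24.3,   87.5])}
w1 {'cen': array([ 418. , -189.3]), 'rect': array([ 423.1, -185.9,   27.2,   69.3,   87.4])}
thrust {'cen': array([ 608.8, -273.5]), 'rect': array([ 615.1, -267.9,   39.9,   82.7,   86.8])}
{'n': 93, 'z': np.float64(0.0125), 'mean': array([ 0.4167, -0.2451]), 'rect': array([ 417.4, -245. ,   24.7,   26.6,   85.9]), 'circ': array([ 416.8, -245.3,   14. ])}
[0.10538978 0.11364699 0.12594328 0.16030992] 0.11986652123406238
```

Call:
step_arm([
  {"x": -0.4,"y": -0.43,"z": -0.6,"wx": 0,"wy": 0,"wz": 0,"hand": -0.2},
  {"x": 0,"y": 0,"z": -0.6,"wx": 0,"wy": 0,"wz": 0,"hand": -0.2},
  {"x": 0,"y": 0,"z": -0.6,"wx": 0,"wy": 0,"wz": 0,"hand": -0.2},
  {"x": 0,"y": 0,"z": -0.4,"wx": 0,"wy": 0,"wz": 0,"hand": -0.2},
  {"x": 0,"y": 0,"z": 0,"wx": 0,"wy": 0,"wz": 0,"hand": -0.2},
  {"x": 0,"y": 0,"z": 0,"wx": 0,"wy": 0,"wz": 0,"hand": -0.2},
])

```text
time: 2.45
eef_pos: [0.6286, -0.1701, 0.0618]
ee_rot: [[0.952, 0.306, 0.012], [0.306, -0.952, 0.0], [0.012, 0.003, -1.0]]
ft_force: [1.0, -0.0, -0.2]
gripper_width: 0.402
```

```bash
python3 - <<'E'
from m import *
f2=robot.grab_frame("scene"); s=robot.sense()
print(s["eef_pos"],s["gripper_width"],s["ft_force"])
u,v=proj(f2,[.625,-.1636,.02]).astype(int);save(f2["img"][v-50:v+50,u-60:u+60],"tube2.png",5)
E
```

```text
[ 0.62865606 -0.17007473  0.06199269] 0.3988500356816687 [-0.64213267  0.20954553 -0.72815908]
```

View pics/tube2.png

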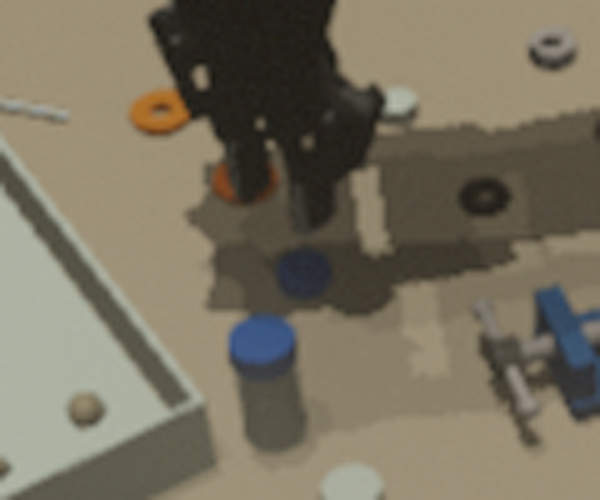

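The view shows the gripper centred about over the blue tube, with its tips around 45 mm above it and vial_b clear. I'll go down in small steps and watch how well the moves track.

Call:
step_arm([
  {"x": 0,"y": 0,"z": 0,"wx": 0,"wy": 0,"wz": 0,"hand": -0.2},
])

```text
time: 2.58
eef_pos: [0.6292, -0.1704, 0.0632]
ee_rot: [[0.952, 0.306, 0.014], [0.306, -0.952, -0.0], [0.013, 0.005, -1.0]]
ft_force: [0.7, 0.9, -0.8]
gripper_width: 0.4
```

Call:
step_arm([
  {"x": -0.12,"y": 0.22,"z": -0.6,"wx": 0,"wy": 0,"wz": 0,"hand": -0.2},
])

```text
time: 2.67
eef_pos: [0.6297, -0.1663, 0.0505]
ee_rot: [[0.952, 0.305, 0.024], [0.306, -0.952, -0.005], [0.021, 0.012, -1.0]]
ft_force: [1.9, -1.0, 0.0]
gripper_width: 0.398
```

Call:
step_arm([
  {"x": 0,"y": 0,"z": 0,"wx": 0,"wy": 0,"wz": 0,"hand": -0.2},
])

```text
time: 2.75
eef_pos: [0.6276, -0.1648, 0.0482]
ee_rot: [[0.952, 0.306, 0.019], [0.306, -0.952, -0.003], [0.017, 0.008, -1.0]]
ft_force: [-1.8, 0.5, -1.8]
gripper_width: 0.401
```

```bash
python3 - <<'E'
from m import *
for i in range(3):
    s=robot.sense();print(s["time"],s["eef_pos"],s["ee_rot"].round(3)[:,2],s["qvel"].round(1),s["ft_force"].round(1)); robot.grab_frame("top")
E
```

```text
2.75 [ 0.62756523 -0.16479361  0.04821302] [ 0.019 -0.003 -1.   ] [-0.8 -3.5 -4.9 -0.4  1.2 -0.3] [-1.8  0.5 -1.8]
2.8 [ 0.62972149 -0.16614868  0.05094312] [ 0.023 -0.005 -1.   ] [-0.2 -1.1 -2.6 -0.2 -0.2 -0.1] [ 0.7 -1.   0. ]
2.85 [ 0.63057205 -0.16669025  0.05191759] [ 0.025 -0.006 -1.   ] [-0.2 -0.4 -0.8 -0.  -0.  -0.1] [0.4 0.3 1.5]
```

```bash
cat > st.py <<'E'
import sys; from m import *
# usage: st.py x y z [jaw angle deg]: settle, then print row fractions to the target
def settle(n=3):
    for i in range(n): robot.grab_frame("top")
    return robot.sense()
def corr(t,s=None):
    s=s or settle();R=s["ee_rot"];z=R[:,2];jaw=np.degrees(np.arctan2(R[1,1],R[0,1]))
    out=[(t[i]-s["eef_pos"][i])/.03 for i in range(3)]+[np.degrees(-z[1])/4,np.degrees(z[0])/4]
    dy=((t[3]-jaw+90)%180-90) if len(t)>3 else 0
    print("t%.2f"%s["time"],"pos",s["eef_pos"].round(4),"jaw %.1f"%jaw,"tilt",z.round(3)[:2],"w %.1fmm"%(85*s["gripper_width"]),"F",s["ft_force"].round(1),"q6 %.0f"%s["q"][5])
    print("row: x %.2f y %.2f z %.2f wx %.2f wy %.2f wz(total) %.2f"%(*out,dy/4))
if __name__=="__main__": corr([float(a) for a in sys.argv[1:]])
E
```

Call:
step_arm([
  {"x": -0.18,"y": 0.1,"z": -0.6,"wx": 0.08,"wy": 0.36,"wz": 0,"hand": -0.2},
  {"x": -0.1,"y": 0.05,"z": -0.75,"wx": 0.03,"wy": 0.15,"wz": 0,"hand": -0.2},
])

```text
time: 3.07
eef_pos: [0.628, -0.1652, 0.0194]
ee_rot: [[0.952, 0.306, 0.003], [0.306, -0.952, -0.005], [0.001, 0.006, -1.0]]
ft_force: [-0.6, -0.5, 0.1]
gripper_width: 0.403
```

```bash
python3 st.py .625 -.1636 .0155
```

```text
t3.22 pos [ 0.6255 -0.1641  0.0163] jaw -72.2 tilt [-0.003 -0.002] w 34.2mm F [ 0.5 -0.3  0.6] q6 48
row: x -0.02 y 0.02 z -0.03 wx 0.03 wy -0.04 wz(total) 0.00
```

Call:
step_arm([
  {"x": 0,"y": 0,"z": 0.05,"wx": 0,"wy": 0,"wz": 0,"hand": -1},
  {"x": 0,"y": 0,"z": 0,"wx": 0,"wy": 0,"wz": 0,"hand": -1},
  {"x": 0,"y": 0,"z": 0,"wx": 0,"wy": 0,"wz": 0,"hand": -1},
  {"x": 0,"y": 0,"z": 0,"wx": 0,"wy": 0,"wz": 0,"hand": -1},
], newtons=40)

```text
time: 3.55
eef_pos: [0.6286, -0.1657, 0.0233]
ee_rot: [[0.952, 0.306, 0.004], [0.306, -0.952, -0.005], [0.002, 0.006, -1.0]]
ft_force: [-0.4, -0.3, -0.7]
gripper_width: 0.298
```

```bash
python3 st.py .4893 -.0124 .15
```

```text
t3.70 pos [ 0.6283 -0.1655  0.0226] jaw -72.2 tilt [ 0.003 -0.005] w 25.4mm F [-0.6  0.2  0.7] q6 48
row: x -4.63 y 5.10 z 4.25 wx 0.07 wy 0.05 wz(total) 0.00
```

The hold steps drifted upwards about 2 mm each, so the grip is too high. I'll reopen, lower and grip again with compensation.

Call:
step_arm([
  {"x": 0,"y": 0,"z": -0.05,"wx": 0,"wy": 0,"wz": 0,"hand": -0.2},
  {"x": 0,"y": 0,"z": -0.05,"wx": 0,"wy": 0,"wz": 0,"hand": -0.2},
  {"x": -0.1,"y": 0.06,"z": -0.25,"wx": 0,"wy": 0,"wz": 0,"hand": -0.2},
])

```text
time: 3.95
eef_pos: [0.6268, -0.1645, 0.0137]
ee_rot: [[0.952, 0.305, 0.007], [0.305, -0.952, -0.006], [0.005, 0.008, -1.0]]
ft_force: [0.5, 0.3, 0.3]
gripper_width: 0.402
```

```bash
python3 - <<'E'
from st import *
corr([.625,-.1636,.0155])
f=robot.grab_frame("scene");u,v=proj(f,[.625,-.1636,.02]).astype(int);save(f["img"][v-30:v+30,u-40:u+40],"tube3.png",8)
E
```

```text
t4.10 pos [ 0.6266 -0.1644  0.0134] jaw -72.2 tilt [ 0.007 -0.006] w 34.0mm F [ 1.8 -0.7  4.9] q6 48
row: x -0.05 y 0.03 z 0.07 wx 0.09 wy 0.10 wz(total) 0.00
```

View pics/tube3.png

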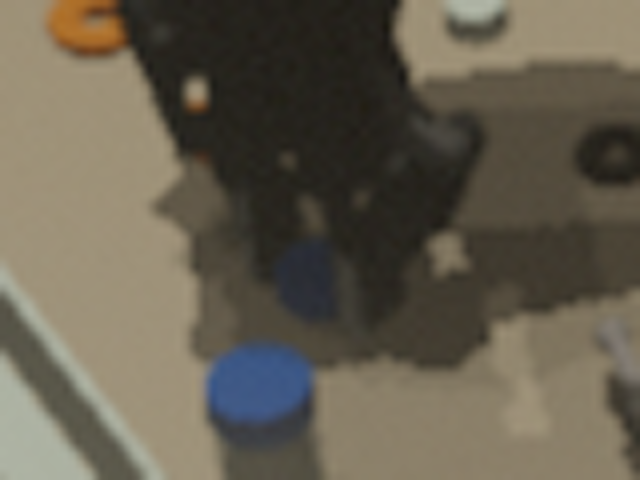

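The tube is between the fingers, and the tips touch the bench lightly at TCP z = 0.0134. Closing now.

Call:
step_arm([
  {"x": -0.05,"y": 0.03,"z": 0.05,"wx": 0.09,"wy": 0.1,"wz": 0,"hand": -1},
  {"x": -0.02,"y": 0.01,"z": -0.03,"wx": 0,"wy": 0,"wz": 0,"hand": -1},
  {"x": -0.02,"y": 0.01,"z": -0.03,"wx": 0,"wy": 0,"wz": 0,"hand": -1},
])

```text
time: 4.4
eef_pos: [0.6245, -0.1631, 0.0141]
ee_rot: [[0.952, 0.306, 0.001], [0.306, -0.952, -0.0], [0.001, 0.001, -1.0]]
ft_force: [-1.1, 0.3, 10.4]
gripper_width: 0.306
```

```bash
python3 st.py .4893 -.0124 .16
```

```text
t4.55 pos [ 0.6245 -0.163   0.0142] jaw -72.2 tilt [ 0.001 -0.   ] w 25.9mm F [0.3 0.  7.1] q6 48
row: x -4.51 y 5.02 z 4.86 wx 0.01 wy 0.01 wz(total) 0.00
```

Call:
step_arm([
  {"x": 0,"y": 0,"z": 0.9,"wx": 0,"wy": 0,"wz": 0,"hand": -1},
  {"x": 0,"y": 0,"z": 1,"wx": 0,"wy": 0,"wz": 0,"hand": -1},
  {"x": -0.3,"y": 0.3,"z": 1,"wx": 0,"wy": 0,"wz": 0,"hand": -1},
  {"x": -0.6,"y": 0.7,"z": 1,"wx": 0,"wy": 0,"wz": 0,"hand": -1},
  {"x": -0.6,"y": 0.7,"z": 0.8,"wx": 0,"wy": 0,"wz": 0,"hand": -1},
  {"x": -0.6,"y": 0.7,"z": 0.4,"wx": 0,"wy": 0,"wz": 0,"hand": -1},
  {"x": -0.6,"y": 0.7,"z": 0,"wx": 0,"wy": 0,"wz": 0,"hand": -1},
  {"x": -0.6,"y": 0.7,"z": 0,"wx": 0,"wy": 0,"wz": 0,"hand": -1},
])

```text
time: 5.22
eef_pos: [0.5167, -0.0463, 0.1651]
ee_rot: [[0.954, 0.3, -0.011], [0.301, -0.954, 0.005], [-0.01, -0.008, -1.0]]
ft_force: [-0.4, 0.6, -0.7]
gripper_width: 0.306
```

```bash
python3 st.py .4893 -.0124 .16
```

```text
t5.37 pos [ 0.5162 -0.0458  0.164 ] jaw -72.4 tilt [-0.014  0.005] w 26.1mm F [-0.6 -0.3 -0.3] q6 55
row: x -0.90 y 1.11 z -0.13 wx -0.08 wy -0.19 wz(total) 0.00
```

Call:
step_arm([
  {"x": -0.45,"y": 0.55,"z": -0.1,"wx": -0.08,"wy": -0.19,"wz": 0,"hand": -1},
  {"x": -0.6,"y": 0.7,"z": -0.1,"wx": 0,"wy": 0,"wz": 0,"hand": -1},
])

```text
time: 5.53
eef_pos: [0.487, -0.011, 0.1584]
ee_rot: [[0.954, 0.299, 0.003], [0.299, -0.954, -0.003], [0.002, 0.003, -1.0]]
ft_force: [-0.3, 0.8, 0.3]
gripper_width: 0.307
```

```bash
python3 - <<'E'
from st import *
corr([.4893,-.0124,.15])
f=robot.grab_frame("scene");u,v=proj(f,[.4893,-.0124,.125]).astype(int);save(f["img"][v-35:v+35,u-45:u+45],"bolt1.png",8)
P=cloud(f)
# bolt upper part points seen by scene camera
m=(np.hypot(P[...,0]-.4893,P[...,1]+.0124)<.012)&(P[...,2]>.07)&(P[...,2]<.117)
print(m.sum(),P[m].mean(0))
f0=dict(np.load("pics/scene0.npz"));P=cloud(f0)
m=(np.hypot(P[...,0]-.4893,P[...,1]+.0124)<.012)&(P[...,2]>.06)&(P[...,2]<.112)
q=P[m];print(m.sum(),np.median(q,0), "axis est", (np.median(q[:,:2],0)-.004*np.array([.46,.573])/np.hypot(.46,.573)).round(4))
E
```

```text
t5.68 pos [ 0.4862 -0.01    0.1579] jaw -72.4 tilt [ 0.002 -0.002] w 25.9mm F [ 0.7 -0.7 -0.4] q6 58
row: x 0.10 y -0.08 z -0.26 wx 0.03 wy 0.02 wz(total) 0.00
50 [ 0.48841375 -0.01117257  0.09329382]
54 [ 0.48879493 -0.01086553  0.08265317] axis est [ 0.4863 -0.014 ]
```

View pics/bolt1.png

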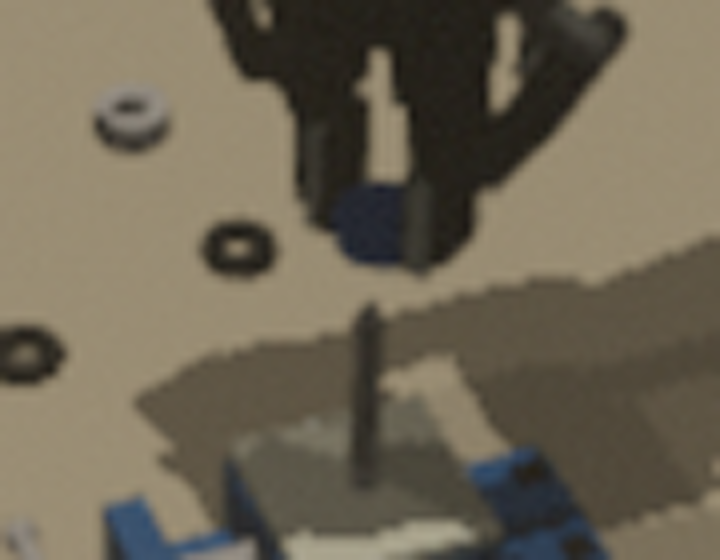

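The view shows the tube at (385,225), held level just above the bolt tip at (369,310). It sits about 4 mm to the image right, which matches the correction worked out. I'll correct it and lower.

Call:
step_arm([
  {"x": 0.1,"y": -0.08,"z": -0.3,"wx": 0.03,"wy": 0.02,"wz": 0,"hand": -1},
])

```text
time: 5.82
eef_pos: [0.492, -0.014, 0.151]
ee_rot: [[0.954, 0.301, 0.005], [0.301, -0.954, -0.001], [0.005, 0.003, -1.0]]
ft_force: [0.7, -0.1, 1.1]
gripper_width: 0.305
```

```bash
python3 st.py .4893 -.0124 .12
```

```text
t5.97 pos [ 0.4903 -0.0139  0.1486] jaw -72.6 tilt [-0.  0.] w 25.8mm F [ 0.8  0.6 -0.6] q6 58
row: x -0.03 y 0.05 z -0.95 wx -0.00 wy -0.00 wz(total) 0.00
```

Call:
step_arm([
  {"x": -0.03,"y": 0.05,"z": -0.4,"wx": 0,"wy": 0,"wz": 0,"hand": -1},
])

```text
time: 6.05
eef_pos: [0.4916, -0.0136, 0.1384]
ee_rot: [[0.954, 0.299, 0.004], [0.299, -0.954, -0.001], [0.003, 0.002, -1.0]]
ft_force: [-0.7, -0.0, 0.1]
gripper_width: 0.305
```

```bash
python3 st.py .4893 -.0124 .12
```

```text
t6.20 pos [ 0.489  -0.0127  0.1357] jaw -72.6 tilt [-0.003  0.001] w 25.8mm F [-1.2  0.4 -0.6] q6 58
row: x 0.01 y 0.01 z -0.52 wx -0.01 wy -0.04 wz(total) 0.00
```

Call:
step_arm([
  {"x": -0.03,"y": 0.03,"z": -0.5,"wx": 0,"wy": 0,"wz": 0,"hand": -1},
])

```text
time: 6.28
eef_pos: [0.4901, -0.0127, 0.1236]
ee_rot: [[0.954, 0.299, 0.001], [0.299, -0.954, -0.001], [0.001, 0.001, -1.0]]
ft_force: [-1.0, 0.8, 0.6]
gripper_width: 0.305
```

```bash
python3 st.py .4893 -.0124 .1
```

```text
t6.43 pos [ 0.4877 -0.0117  0.1203] jaw -72.6 tilt [-0.004  0.001] w 26.0mm F [ 0.6 -0.   1. ] q6 58
row: x 0.05 y -0.02 z -0.68 wx -0.02 wy -0.06 wz(total) 0.00
```

Call:
step_arm([
  {"x": 0.05,"y": -0.02,"z": -0.5,"wx": -0.02,"wy": -0.06,"wz": 0,"hand": -1},
  {"x": 0,"y": 0,"z": -0.5,"wx": 0,"wy": 0,"wz": 0,"hand": -1},
  {"x": 0,"y": 0,"z": -0.6,"wx": 0,"wy": 0,"wz": 0,"hand": -1},
])

```text
time: 6.68
eef_pos: [0.4894, -0.0132, 0.0766]
ee_rot: [[0.954, 0.301, -0.003], [0.301, -0.954, -0.002], [-0.003, 0.001, -1.0]]
ft_force: [-3.9, 0.5, 1.3]
gripper_width: 0.3
```

```bash
python3 st.py .4893 -.0124 .066
```

```text
t6.83 pos [ 0.4891 -0.013   0.0755] jaw -72.5 tilt [-0.003 -0.002] w 26.1mm F [-0.9  0.   0.5] q6 58
row: x 0.01 y 0.02 z -0.32 wx 0.02 wy -0.04 wz(total) 0.00
```

Next I lower to about 0.066 and release. Then I rise straight up with the jaws open enough to clear the tube.

Call:
step_arm([
  {"x": 0.01,"y": 0.02,"z": -0.32,"wx": 0,"wy": 0,"wz": 0,"hand": -1},
  {"x": 0,"y": 0,"z": -0.03,"wx": 0,"wy": 0,"wz": 0,"hand": -0.1},
  {"x": 0,"y": 0,"z": 0,"wx": 0,"wy": 0,"wz": 0,"hand": -0.1},
  {"x": 0,"y": 0,"z": 0,"wx": 0,"wy": 0,"wz": 0,"hand": -0.1},
  {"x": 0,"y": 0,"z": 0.4,"wx": 0,"wy": 0,"wz": 0,"hand": -0.1},
  {"x": 0,"y": 0,"z": 0.8,"wx": 0,"wy": 0,"wz": 0,"hand": 0.1},
  {"x": 0,"y": 0,"z": 1,"wx": 0,"wy": 0,"wz": 0,"hand": 0.3},
  {"x": 0,"y": 0,"z": 1,"wx": 0,"wy": 0,"wz": 0,"hand": 0.8},
])

```text
time: 7.5
eef_pos: [0.4905, -0.0129, 0.1678]
ee_rot: [[0.954, 0.3, -0.003], [0.3, -0.954, -0.002], [-0.004, 0.001, -1.0]]
ft_force: [0.7, 0.1, 0.8]
gripper_width: 0.774
```

Call:
step_arm([
  {"x": 0.2,"y": 0.9,"z": 0.5,"wx": 0,"wy": 0,"wz": 0,"hand": 0.8},
  {"x": 0.3,"y": 1,"z": 0,"wx": 0,"wy": 0,"wz": 0.7,"hand": 0.8},
  {"x": 0.3,"y": 1,"z": 0,"wx": 0,"wy": 0,"wz": 0.7,"hand": 0.8},
  {"x": 0.3,"y": 1,"z": 0,"wx": 0,"wy": 0,"wz": 0.7,"hand": 0.8},
  {"x": 0.3,"y": 1,"z": 0,"wx": 0,"wy": 0,"wz": 0.7,"hand": 0.8},
  {"x": 0.3,"y": 1,"z": 0,"wx": 0,"wy": 0,"wz": 0,"hand": 0.8},
  {"x": 0.3,"y": 1,"z": 0,"wx": 0,"wy": 0,"wz": 0,"hand": 0.8},
])

```text
time: 8.08
eef_pos: [0.5637, 0.1977, 0.2075]
ee_rot: [[0.877, 0.479, 0.041], [0.48, -0.877, -0.002], [0.035, 0.021, -0.999]]
ft_force: [0.8, -0.2, 0.3]
gripper_width: 0.901
```

```bash
python3 - <<'E'
from st import *
s=settle();corr([.590,.299,.1,61],s)
f=robot.grab_frame("top");np.savez("pics/top1.npz",**f)
P=cloud(f);u,v=proj(f,[.4893,-.0124,.058]).astype(int)
Q=P[v-26:v+27,u-26:u+27].reshape(-1,3);t=Q[(Q[:,2]>.054)&(Q[:,2]<.062)];print("tube on bolt",len(t),t.mean(0).round(4),cv2.minEnclosingCircle((t[:,:2]*1000).astype(np.float32)))
t=Q[(Q[:,2]>.044)&(Q[:,2]<.050)];print(cv2.minAreaRect((t[:,:2]*1000).astype(np.float32)))
for n in("mid","top","w0","w1","thrust"):
    xy,z,r=PARTS[n]; print(n,blob(f,xy,z,r))
save(f["img"][150:290,120:440],"top1.png",2.5)
E
```

```text
t8.23 pos [0.5634 0.1978 0.2072] jaw -61.2 tilt [ 0.041 -0.002] w 76.9mm F [ 0.  -0.8 -0.2] q6 70
row: x 0.89 y 3.37 z -3.57 wx 0.02 wy 0.58 wz(total) -14.45
tube on bolt 98 [ 0.4897 -0.0118  0.0577] ((489.8463439941406, -11.772984504699707), 13.644658088684082)
((489.5606689453125, -12.33697509765625), (63.60926055908203, 63.94483947753906), 75.31702423095703)
mid {'cen': array([598.1, 270. ]), 'rect': array([591. , 264.3, 145.4,  72.7,   0.8])}
top {'cen': array([397.5, 263.6]), 'rect': array([394.3, 263.5,  38.2,  98.6,  89.2])}
w0 {'cen': array([ 515.5, -163.3]), 'rect': array([ 515.5, -163.2,   27.7,   27.4,   88.8])}
w1 {'cen': array([ 424.7, -165.8]), 'rect': array([ 424.7, -165.9,   28.3,   27.8,   65.2])}
thrust {'cen': array([ 613.4, -249.4]), 'rect': array([ 613.3, -249.5,   36.2,   36.6,   87.3])}
```

View pics/top1.png

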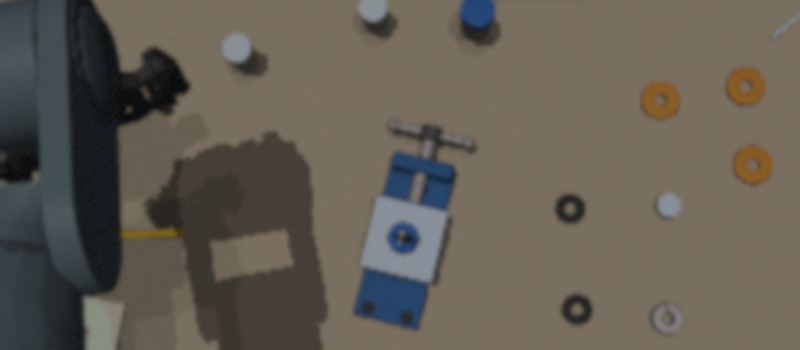

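The tube lies flat on the bottom plate: its top is at z = 0.0577 and it is centred within 1 mm. The other parts have not moved. Next is the middle plate. I'll refine its yaw from the first frame while turning towards it.

```bash
python3 - <<'E'
from m import *
f=dict(np.load("pics/top0.npz"))
for n in("mid","top"):
    for thr in(25,35,50,70,90):
        xy,z,r=PARTS[n]
        try: print(n,thr,blob(f,xy,z,r,thr))
        except Exception as e: print(e)
im=f["img"];u,v=proj(f,[.59,.299,.006]).astype(int);c=cv2.resize(im[v-30:v+31,u-30:u+31],None,fx=8,fy=8,interpolation=cv2.INTER_CUBIC).astype(int)
for t in(60,75,90,105):
    m=((c[...,0]-c[...,2])>t).astype(np.uint8);k=max(cv2.findContours(m,0,1)[0],key=cv2.contourArea)[:,0]
    g=ray(f,(k+.5)/8-.5+[u-30,v-30],.006)*1000;print(t,cv2.minAreaRect(g.astype(np.float32)))
E
```

```text
mid 25 {'cen': array([590.2, 299.3]), 'rect': array([590. , 299. ,  69.1,  65.2,  60.9])}
mid 35 {'cen': array([590. , 299.1]), 'rect': array([589.9, 298.8,  67.4,  63.2,  61.4])}
mid 50 {'cen': array([594.6, 286.6]), 'rect': array([588.8, 298. ,  63.2,  60.1,  62.6])}
mid 70 {'cen': array([591.3, 305.6]), 'rect': array([591.3, 305.7,   2.7,   2.1,   1.4])}
max() iterable argument is empty
top 25 {'cen': array([411.6, 282.1]), 'rect': array([411.6, 282.2,  64.1,  64.9,  78.9])}
top 35 {'cen': array([411.6, 282. ]), 'rect': array([411.5, 282.1,  62.6,  63.2,  78.8])}
top 50 {'cen': array([411.6, 281.7]), 'rect': array([411.5, 281.7,  59.5,  59.7,  79.2])}
max() iterable argument is empty
max() iterable argument is empty
60 ((591.1885375976562, 300.741943359375), (60.26948547363281, 58.89402389526367), 61.885738372802734)Traceback (most recent call last):
  File "<stdin>", line 10, in <module>
ValueError: max() iterable argument is empty
```

Call:
step_arm([
  {"x": 0.1,"y": 0.45,"z": -0.2,"wx": 0,"wy": 0.4,"wz": 1,"hand": 1},
  {"x": 0.1,"y": 0.45,"z": -0.3,"wx": 0,"wy": 0.2,"wz": 1,"hand": 1},
  {"x": 0.1,"y": 0.45,"z": -0.3,"wx": 0,"wy": 0,"wz": 1,"hand": 1},
  {"x": 0.1,"y": 0.45,"z": -0.3,"wx": 0,"wy": 0,"wz": 1,"hand": 1},
  {"x": 0.1,"y": 0.45,"z": -0.3,"wx": 0,"wy": 0,"wz": 1,"hand": 1},
  {"x": 0.1,"y": 0.45,"z": -0.3,"wx": 0,"wy": 0,"wz": 1,"hand": 1},
  {"x": 0.1,"y": 0.45,"z": -0.3,"wx": 0,"wy": 0,"wz": 1,"hand": 1},
])

```text
time: 8.87
eef_pos: [0.5883, 0.2845, 0.1519]
ee_rot: [[0.541, 0.841, 0.007], [0.841, -0.541, 0.002], [0.005, 0.005, -1.0]]
ft_force: [-0.1, 0.6, -0.3]
gripper_width: 0.999
```

```bash
python3 st.py .59 .299 .05 -29
```

```text
t9.02 pos [0.5875 0.2845 0.1513] jaw -33.0 tilt [0.005 0.001] w 85.0mm F [ 0.2  0.2 -0.2] q6 49
row: x 0.08 y 0.48 z -3.38 wx -0.02 wy 0.07 wz(total) 1.00
```

Call:
step_arm([
  {"x": 0.1,"y": 0.5,"z": -0.8,"wx": 0,"wy": 0.07,"wz": 1,"hand": 0.75},
  {"x": 0,"y": 0,"z": -1,"wx": 0,"wy": 0,"wz": 0.1,"hand": 0.75},
  {"x": 0,"y": 0,"z": -1,"wx": 0,"wy": 0,"wz": 0.1,"hand": 0.75},
  {"x": 0,"y": 0,"z": -0.8,"wx": 0,"wy": 0,"wz": 0,"hand": 0.75},
])

```text
time: 9.35
eef_pos: [0.5985, 0.2967, 0.0536]
ee_rot: [[0.479, 0.878, 0.022], [0.878, -0.479, 0.007], [0.016, 0.016, -1.0]]
ft_force: [-0.8, 0.2, -0.5]
gripper_width: 0.877
```

```bash
python3 - <<'E'
from st import *
corr([.5905,.2995,.03,-28.4])
f=robot.grab_frame("scene");u,v=proj(f,[.59,.299,.02]).astype(int);save(f["img"][v-35:v+35,u-45:u+45],"mid1.png",8)
E
```

```text
t9.50 pos [0.5972 0.2964 0.0529] jaw -28.6 tilt [0.017 0.006] w 74.3mm F [-0.3  0.2 -0.4] q6 45
row: x -0.22 y 0.10 z -0.76 wx -0.08 wy 0.25 wz(total) 0.06
```

View pics/mid1.png

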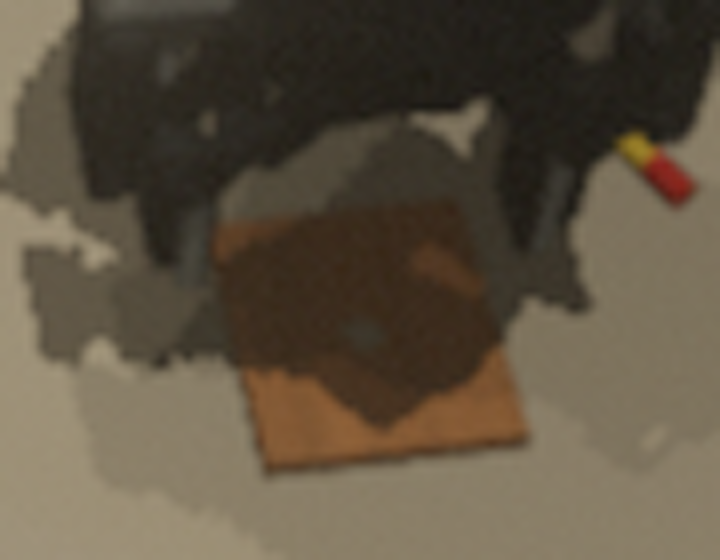

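The plate sits centrally between the fingers. The pencil end at (655,170) is clear of the right finger. Going down.

Call:
step_arm([
  {"x": -0.22,"y": 0.1,"z": -0.6,"wx": -0.08,"wy": 0.25,"wz": 0.06,"hand": 0.75},
])

```text
time: 9.63
eef_pos: [0.5968, 0.3006, 0.0431]
ee_rot: [[0.476, 0.879, 0.014], [0.879, -0.476, 0.004], [0.011, 0.011, -1.0]]
ft_force: [-0.2, 0.4, 1.0]
gripper_width: 0.878
```

```bash
python3 st.py .5905 .2995 .008 -28.4
```

```text
t9.78 pos [0.5914 0.3001 0.0367] jaw -28.3 tilt [0.003 0.001] w 74.0mm F [-0.8  0.4 -0. ] q6 45
row: x -0.03 y -0.02 z -0.96 wx -0.01 wy 0.04 wz(total) -0.02
```

Call:
step_arm([
  {"x": -0.05,"y": -0.02,"z": -0.9,"wx": 0,"wy": 0.04,"wz": 0,"hand": 0.75},
])

```text
time: 9.87
eef_pos: [0.5948, 0.3013, 0.0159]
ee_rot: [[0.474, 0.88, 0.011], [0.88, -0.474, 0.004], [0.009, 0.008, -1.0]]
ft_force: [1.6, -0.5, 1.7]
gripper_width: 0.88
```

```bash
python3 st.py .5905 .2995 .008 -28.4
```

```text
t10.02 pos [0.5883 0.2991 0.0082] jaw -28.3 tilt [-0.004 -0.   ] w 74.5mm F [ 0.4  0.4 -0.8] q6 45
row: x 0.07 y 0.01 z -0.01 wx 0.01 wy -0.06 wz(total) -0.02
```

Call:
step_arm([
  {"x": 0.07,"y": 0,"z": -0.03,"wx": 0,"wy": -0.06,"wz": 0,"hand": -0.2},
  {"x": -0.02,"y": 0,"z": -0.03,"wx": 0,"wy": 0,"wz": 0,"hand": -0.2},
  {"x": -0.02,"y": 0,"z": -0.03,"wx": 0,"wy": 0,"wz": 0,"hand": -0.2},
])

```text
time: 10.27
eef_pos: [0.5917, 0.3001, 0.0095]
ee_rot: [[0.474, 0.88, 0.005], [0.88, -0.474, 0.001], [0.003, 0.004, -1.0]]
ft_force: [-0.4, -0.7, -0.6]
gripper_width: 0.733
```

```bash
python3 st.py .5905 .2995 .11 -14.7
```

```text
t10.42 pos [0.5912 0.2999 0.009 ] jaw -28.3 tilt [0.005 0.001] w 62.4mm F [-0.2  0.3  0.5] q6 45
row: x -0.02 y -0.01 z 3.37 wx -0.01 wy 0.06 wz(total) 3.41
```

Call:
step_arm([
  {"x": 0,"y": 0,"z": 0.6,"wx": 0,"wy": 0,"wz": 0,"hand": -0.2},
  {"x": 0,"y": 0,"z": 0.9,"wx": 0,"wy": 0,"wz": 0,"hand": -0.2},
  {"x": -0.1,"y": -0.3,"z": 0.9,"wx": 0,"wy": 0,"wz": 0.4,"hand": -0.2},
  {"x": -0.25,"y": -0.7,"z": 0.9,"wx": 0,"wy": 0,"wz": 0.4,"hand": -0.2},
  {"x": -0.3,"y": -0.9,"z": 0.9,"wx": 0,"wy": 0,"wz": 0.4,"hand": -0.2},
  {"x": -0.3,"y": -0.9,"z": 0.5,"wx": 0,"wy": 0,"wz": 0.4,"hand": -0.2},
  {"x": -0.3,"y": -0.9,"z": 0.2,"wx": 0,"wy": 0,"wz": 0.4,"hand": -0.2},
  {"x": -0.3,"y": -0.9,"z": 0.1,"wx": 0,"wy": 0,"wz": 0.4,"hand": -0.2},
])

```text
time: 11.08
eef_pos: [0.5413, 0.1603, 0.1649]
ee_rot: [[0.307, 0.952, 0.006], [0.952, -0.307, -0.002], [-0.0, 0.006, -1.0]]
ft_force: [0.4, 0.4, -0.3]
gripper_width: 0.732
```

```bash
python3 st.py .4893 -.0124 .15 -14.7
```

```text
t11.23 pos [0.541  0.1599 0.1636] jaw -18.1 tilt [ 0.003 -0.002] w 62.1mm F [-0.6  0.5 -0. ] q6 23
row: x -1.72 y -5.74 z -0.45 wx 0.03 wy 0.05 wz(total) 0.86
```

Call:
step_arm([
  {"x": -0.28,"y": -0.9,"z": 0,"wx": 0,"wy": 0,"wz": 0.2,"hand": -0.2},
  {"x": -0.28,"y": -1,"z": 0,"wx": 0,"wy": 0,"wz": 0.2,"hand": -0.2},
  {"x": -0.28,"y": -1,"z": 0,"wx": 0,"wy": 0,"wz": 0.2,"hand": -0.2},
  {"x": -0.28,"y": -1,"z": 0,"wx": 0,"wy": 0,"wz": 0.2,"hand": -0.2},
  {"x": -0.28,"y": -0.8,"z": -0.1,"wx": 0,"wy": 0,"wz": 0,"hand": -0.2},
  {"x": -0.2,"y": -0.5,"z": -0.2,"wx": 0,"wy": 0,"wz": 0,"hand": -0.2},
])

```text
time: 11.73
eef_pos: [0.4935, 0.0049, 0.1551]
ee_rot: [[0.246, 0.969, 0.007], [0.969, -0.246, 0.001], [0.002, 0.007, -1.0]]
ft_force: [-0.4, 0.2, -0.1]
gripper_width: 0.735
```

```bash
python3 st.py .4893 -.0124 .14 -14.7
```

```text
t11.88 pos [0.4932 0.0061 0.1543] jaw -14.3 tilt [0.005 0.002] w 62.1mm F [ 0.3 -0.1 -0.2] q6 2
row: x -0.13 y -0.62 z -0.48 wx -0.03 wy 0.07 wz(total) -0.10
```

Call:
step_arm([
  {"x": -0.13,"y": -0.6,"z": -0.3,"wx": -0.03,"wy": 0.07,"wz": -0.1,"hand": -0.2},
])

```text
time: 11.97
eef_pos: [0.4911, -0.01, 0.147]
ee_rot: [[0.251, 0.968, 0.004], [0.968, -0.251, 0.0], [0.001, 0.004, -1.0]]
ft_force: [0.5, 0.1, -0.5]
gripper_width: 0.732
```

```bash
python3 - <<'E'
from st import *
corr([.4893,-.0124,.12,-14.7])
f=robot.grab_frame("scene");u,v=proj(f,[.4893,-.0124,.125]).astype(int);save(f["img"][v-35:v+35,u-45:u+45],"mid2.png",8)
s=robot.sense();P=cloud(f)
m=(np.hypot(P[...,0]-.4893,P[...,1]+.0124)<.05)&(abs(P[...,2]-s["eef_pos"][2]+.006)<.005)
im=f["img"].astype(int);m&=(im[...,0]-im[...,2]>25)
q=P[m];print(m.sum());t=cv2.minAreaRect((q[:,:2]*1000).astype(np.float32));print(t,np.percentile(q[:,2],[5,50,95]))
a=np.radians(75.3);d=np.array([np.cos(a),np.sin(a)]);pr=(q[:,:2]-[.4893,-.0124])@d*1000;e=(q[:,:2]-[.4893,-.0124])@np.array([-d[1],d[0]])*1000
print("along toolx extents",np.percentile(pr,[1,99]),"along jaw",np.percentile(e,[1,99]))
E
```

```text
t12.12 pos [ 0.4894 -0.011   0.1449] jaw -14.7 tilt [-0.001  0.   ] w 61.9mm F [-0.   0.2 -0.6] q6 0
row: x -0.00 y -0.05 z -0.83 wx -0.01 wy -0.01 wz(total) 0.00
493
((487.1436767578125, -9.600532531738281), (67.96363067626953, 69.66574096679688), 76.10037994384766) [0.13898138 0.14233319 0.14395143]
along toolx extents [-29.65926258  35.76360058] along jaw [-31.19692368  32.33730361]
```

View pics/mid2.png

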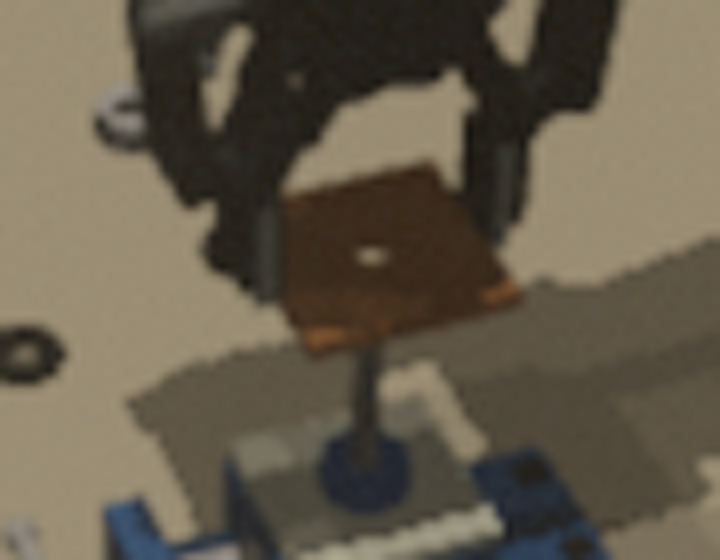

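The plate is level and square over the bolt, with its hole at (372,255) in the crop. I'll compare the hole with the bolt tip, which was at (369,305) in the earlier crop with the same framing, by casting rays.

```bash
python3 - <<'E'
from m import *
f=dict(np.load("pics/scene0.npz"));u,v=proj(f,[.4893,-.0124,.125]).astype(int)
h=ray(f,[371.5/8-.5+u-45,256/8-.5+v-35],.139)[0];b=ray(f,[369/8-.5+u-45,306/8-.5+v-35],.118)[0]
b2=ray(f,[366/8-.5+u-45,420/8-.5+v-35],.066)[0]
print(h,b,"hole-bolt mm",(h-b)*1000,b2)
E
```

```text
[ 0.49023788 -0.01078341] [ 0.48878014 -0.01282179] hole-bolt mm [1.4577421  2.03838906] [ 0.48367949 -0.01841303]
```

Call:
step_arm([
  {"x": -0.04,"y": -0.06,"z": -0.35,"wx": 0,"wy": 0,"wz": 0,"hand": -0.2},
])

```text
time: 12.25
eef_pos: [0.4907, -0.0119, 0.1369]
ee_rot: [[0.252, 0.968, 0.005], [0.968, -0.252, -0.001], [0.001, 0.005, -1.0]]
ft_force: [1.0, 0.3, -0.6]
gripper_width: 0.728
```

```bash
python3 st.py .489 -.0126 .12 -14.7
```

```text
t12.40 pos [ 0.4879 -0.0117  0.1339] jaw -14.6 tilt [-0.002  0.001] w 62.0mm F [ 0.4 -0.4 -0.3] q6 -0
row: x 0.04 y -0.03 z -0.46 wx -0.01 wy -0.03 wz(total) -0.02
```

Call:
step_arm([
  {"x": 0,"y": 0,"z": -0.4,"wx": 0,"wy": 0,"wz": 0,"hand": -0.2},
])

```text
time: 12.48
eef_pos: [0.4897, -0.0118, 0.1239]
ee_rot: [[0.252, 0.968, 0.003], [0.968, -0.252, -0.0], [0.0, 0.003, -1.0]]
ft_force: [-2.2, -2.9, 6.1]
gripper_width: 0.73
```

```bash
python3 st.py .489 -.0126 .1 -14.7
```

```text
t12.63 pos [ 0.4874 -0.0118  0.1213] jaw -14.6 tilt [-0.004  0.   ] w 62.2mm F [-0.2 -2.4 -1.3] q6 -0
row: x 0.05 y -0.03 z -0.71 wx -0.00 wy -0.05 wz(total) -0.03
```

Call:
step_arm([
  {"x": 0.04,"y": -0.08,"z": -0.3,"wx": 0,"wy": -0.05,"wz": 0,"hand": -0.2},
  {"x": 0,"y": 0,"z": -0.5,"wx": 0,"wy": 0,"wz": 0,"hand": -0.2},
  {"x": 0,"y": 0,"z": -0.5,"wx": 0,"wy": 0,"wz": 0,"hand": -0.2},
])

```text
time: 12.88
eef_pos: [0.489, -0.0138, 0.0839]
ee_rot: [[0.251, 0.968, 0.0], [0.968, -0.251, 0.001], [0.001, -0.0, -1.0]]
ft_force: [-1.5, -0.1, 0.4]
gripper_width: 0.729
```

```bash
python3 st.py .489 -.0134 .068 -14.7
```

```text
t13.03 pos [ 0.4884 -0.0136  0.0832] jaw -14.6 tilt [-0.002  0.002] w 61.9mm F [-0.4 -0.6 -0. ] q6 -0
row: x 0.02 y 0.01 z -0.51 wx -0.03 wy -0.02 wz(total) -0.03
```

Call:
step_arm([
  {"x": 0.02,"y": 0,"z": -0.5,"wx": 0,"wy": 0,"wz": 0,"hand": -0.2},
])

```text
time: 13.12
eef_pos: [0.4893, -0.0138, 0.0705]
ee_rot: [[0.251, 0.968, -0.003], [0.968, -0.251, 0.002], [0.001, -0.003, -1.0]]
ft_force: [-6.5, -0.6, 3.3]
gripper_width: 0.73
```

```bash
python3 st.py .489 -.0134 .067 -14.7
```

```text
t13.27 pos [ 0.489  -0.0136  0.0684] jaw -14.6 tilt [-0.002  0.002] w 62.1mm F [-4.2 -0.1 -2.1] q6 -0
row: x -0.00 y 0.01 z -0.05 wx -0.03 wy -0.02 wz(total) -0.03
```

Call:
step_arm([
  {"x": -0.06,"y": 0,"z": -0.05,"wx": 0,"wy": 0,"wz": 0,"hand": -0.2},
])

```text
time: 13.35
eef_pos: [0.4884, -0.0137, 0.0681]
ee_rot: [[0.252, 0.968, 0.001], [0.968, -0.252, 0.002], [0.002, 0.0, -1.0]]
ft_force: [0.3, 0.4, 0.5]
gripper_width: 0.73
```

```bash
python3 st.py .4878 -.0134 .067 -14.7
```

```text
t13.50 pos [ 0.4881 -0.0137  0.0679] jaw -14.6 tilt [0.001 0.002] w 62.0mm F [ 0.  -0.3  0.3] q6 -1
row: x -0.01 y 0.01 z -0.03 wx -0.03 wy 0.01 wz(total) -0.03
```

Call:
step_arm([
  {"x": -0.01,"y": 0,"z": -0.1,"wx": 0,"wy": 0,"wz": 0,"hand": -0.2},
])

```text
time: 13.58
eef_pos: [0.4889, -0.0139, 0.0664]
ee_rot: [[0.252, 0.968, 0.003], [0.968, -0.252, 0.001], [0.002, 0.003, -1.0]]
ft_force: [-11.5, 2.2, 29.9]
gripper_width: 0.729
```

```bash
python3 st.py .4878 -.0134 .066 -14.7
```

```text
t13.73 pos [ 0.4888 -0.0139  0.0666] jaw -14.6 tilt [0.002 0.002] w 62.1mm F [-3.2 -0.1  8.7] q6 -1
row: x -0.03 y 0.02 z -0.02 wx -0.02 wy 0.03 wz(total) -0.03
```

Contact with the tube, so the plate is seated. Releasing and backing off upwards.

Call:
step_arm([
  {"x": -0.02,"y": 0,"z": 0.02,"wx": 0,"wy": 0,"wz": 0,"hand": 0.8},
  {"x": 0,"y": 0,"z": 0,"wx": 0,"wy": 0,"wz": 0,"hand": 0.8},
  {"x": 0,"y": 0,"z": 0,"wx": 0,"wy": 0,"wz": 0,"hand": 0.8},
  {"x": 0,"y": 0,"z": 0.5,"wx": 0,"wy": 0,"wz": 0,"hand": 0.8},
  {"x": 0,"y": 0,"z": 1,"wx": 0,"wy": 0,"wz": 0,"hand": 0.8},
  {"x": 0,"y": 0,"z": 1,"wx": 0,"wy": 0,"wz": 0,"hand": 0.8},
  {"x": 0,"y": 0,"z": 1,"wx": 0,"wy": 0,"wz": 0,"hand": 0.3},
  {"x": 0,"y": 0,"z": 0.6,"wx": 0,"wy": 0,"wz": 0,"hand": 0},
])

```text
time: 14.4
eef_pos: [0.4848, -0.013, 0.1906]
ee_rot: [[0.252, 0.968, -0.006], [0.968, -0.252, 0.004], [0.003, -0.007, -1.0]]
ft_force: [0.9, -0.5, 0.3]
gripper_width: 0.637
```

Call:
step_arm([
  {"x": 0,"y": -0.6,"z": 0,"wx": 0,"wy": 0,"wz": 0,"hand": -0.2},
  {"x": 0,"y": -1,"z": 0,"wx": 0,"wy": 0,"wz": 0,"hand": -0.2},
  {"x": 0,"y": -1,"z": 0,"wx": 0,"wy": 0,"wz": 0,"hand": -0.2},
  {"x": 0,"y": -1,"z": 0,"wx": 0,"wy": 0,"wz": 0,"hand": -0.2},
  {"x": 0,"y": -0.7,"z": 0,"wx": 0,"wy": 0,"wz": 0,"hand": -0.2},
])

```text
time: 14.82
eef_pos: [0.4883, -0.144, 0.1986]
ee_rot: [[0.243, 0.97, 0.01], [0.97, -0.243, 0.0], [0.002, 0.009, -1.0]]
ft_force: [-0.2, -0.4, -0.5]
gripper_width: 0.401
```

```bash
cat > stack.py <<'E'
from st import *
def plate(f,z):
    """rect of the flat square face at height z on the bolt"""
    P=cloud(f);u,v=proj(f,[.4893,-.0124,z]).astype(int)
    Q=P[v-30:v+31,u-30:u+31].reshape(-1,3);t=Q[abs(Q[:,2]-z)<.004]
    t=t[np.hypot(t[:,0]-.4893,t[:,1]+.0124)<.05]
    r=cv2.minAreaRect((t[:,:2]*1000).astype(np.float32));zz=t[:,2]
    A=np.c_[t[:,:2]-t[:,:2].mean(0),np.ones(len(t))];c=np.linalg.lstsq(A,zz,rcond=None)[0]
    b=blob(f,(.4893,-.0124),z,30)
    print("plate z%.3f n%d z=%.4f slope deg %s rect %s | img %s"%(z,len(t),np.median(zz),np.degrees(c[:2]).round(1),np.round([*r[0],*r[1],r[2]],1),b["rect"]))
def ring(f,z):
    P=cloud(f);u,v=proj(f,[.4893,-.0124,z]).astype(int)
    Q=P[v-15:v+16,u-15:u+16].reshape(-1,3);t=Q[abs(Q[:,2]-z)<.0027];t=t[np.hypot(t[:,0]-.4893,t[:,1]+.0124)<.021]
    print("ring",z,len(t),np.median(t[:,2]).round(4),t.mean(0).round(4),np.round(cv2.minEnclosingCircle((t[:,:2]*1000).astype(np.float32))[1],1))
E
python3 - <<'E'
from stack import *
s=settle();corr([.5155,-.1632,.06],s)
f=robot.grab_frame("top");np.savez("pics/top2.npz",**f);plate(f,.064)
P=dict(PARTS)
for n in("top","thrust","w1"): print(n,blob(f,*P[n]))
save(f["img"][130:310,100:440],"top2.png",2.3)
E
```

```text
t14.97 pos [ 0.4882 -0.143   0.1981] jaw -14.2 tilt [0.009 0.001] w 34.2mm F [-0.   0.9  0. ] q6 -15
row: x 0.91 y -0.67 z -4.60 wx -0.02 wy 0.12 wz(total) 0.00
plate z0.064 n849 z=0.0640 slope deg [ 0.2 -0.1] rect [491.2 -12.3  64.1  64.   75.6] | img [488.1 -17.2  74.1 142.6  77.2]
top {'cen': array([411.6, 282.1]), 'rect': array([411.6, 282.2,  64.1,  64.8,  79. ])}
thrust {'cen': array([ 598. , -239.1]), 'rect': array([ 602.8, -245.3,   76.3,   55.9,   88.7])}
w1 {'cen': array([ 451.6, -152.5]), 'rect': array([ 449.8, -152.7,   26.1,   16.5,   88.9])}
```

View pics/top2.png

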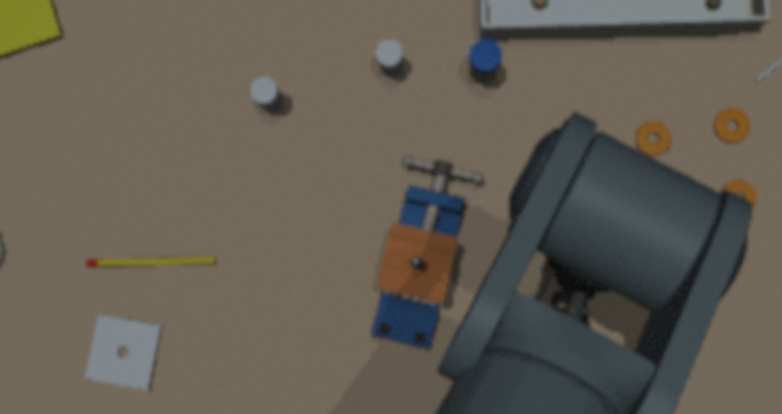

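The middle plate is seated flat with its top at 0.0640. Its yaw is 75.6° against 75.3° for the base, and it is about 1.6 mm off in x, which is within the bore play. Next is washer 0.

Call:
step_arm([
  {"x": 0.45,"y": -0.33,"z": -0.7,"wx": 0,"wy": 0.12,"wz": 0,"hand": -0.2},
  {"x": 0.45,"y": -0.33,"z": -1,"wx": 0,"wy": 0,"wz": 0,"hand": -0.2},
  {"x": 0,"y": 0,"z": -1,"wx": 0,"wy": 0,"wz": 0,"hand": -0.2},
  {"x": 0,"y": 0,"z": -1,"wx": 0,"wy": 0,"wz": 0,"hand": -0.2},
  {"x": 0,"y": 0,"z": -0.9,"wx": 0,"wy": 0,"wz": 0,"hand": -0.2},
])

```text
time: 15.43
eef_pos: [0.522, -0.1592, 0.0636]
ee_rot: [[0.237, 0.971, 0.017], [0.971, -0.237, -0.006], [-0.002, 0.018, -1.0]]
ft_force: [-0.3, 0.0, -0.1]
gripper_width: 0.402
```

```bash
python3 st.py .5155 -.1632 .0145
```

```text
t15.58 pos [ 0.5202 -0.1585  0.0631] jaw -13.7 tilt [ 0.012 -0.004] w 34.0mm F [ 0.8  0.7 -0. ] q6 -15
row: x -0.16 y -0.16 z -1.62 wx 0.05 wy 0.17 wz(total) 0.00
```

Call:
step_arm([
  {"x": -0.16,"y": -0.16,"z": -0.85,"wx": 0.05,"wy": 0.17,"wz": -0.2,"hand": -0.2},
])

```text
time: 15.67
eef_pos: [0.5204, -0.1645, 0.0433]
ee_rot: [[0.249, 0.968, 0.011], [0.969, -0.249, -0.006], [-0.003, 0.012, -1.0]]
ft_force: [2.3, -1.0, 1.3]
gripper_width: 0.4
```

```bash
python3 st.py .5155 -.1632 .0145
```

```text
t15.82 pos [ 0.5153 -0.1627  0.0381] jaw -14.5 tilt [-0.001  0.   ] w 34.1mm F [-0.3  0.2  0.5] q6 -15
row: x 0.01 y -0.02 z -0.79 wx -0.00 wy -0.01 wz(total) 0.00
```

Call:
step_arm([
  {"x": 0.03,"y": -0.03,"z": -0.77,"wx": 0,"wy": 0,"wz": 0,"hand": -0.2},
])

```text
time: 15.9
eef_pos: [0.5205, -0.1655, 0.0207]
ee_rot: [[0.249, 0.968, 0.009], [0.968, -0.249, -0.005], [-0.003, 0.01, -1.0]]
ft_force: [0.6, -1.0, 0.9]
gripper_width: 0.403
```

```bash
python3 st.py .5155 -.1632 .0145
```

```text
t16.05 pos [ 0.519  -0.1649  0.0189] jaw -14.4 tilt [ 0.004 -0.003] w 34.1mm F [ 0.3 -1.3  5. ] q6 -15
row: x -0.12 y 0.06 z -0.15 wx 0.04 wy 0.06 wz(total) 0.00
```

Call:
step_arm([
  {"x": 0,"y": 0,"z": -0.03,"wx": 0,"wy": 0,"wz": 0,"hand": -1},
  {"x": 0,"y": 0,"z": -0.03,"wx": 0,"wy": 0,"wz": 0,"hand": -1},
  {"x": 0,"y": 0,"z": -0.03,"wx": 0,"wy": 0,"wz": 0,"hand": -1},
])

```text
time: 16.3
eef_pos: [0.524, -0.1666, 0.0239]
ee_rot: [[0.248, 0.969, 0.015], [0.969, -0.248, -0.009], [-0.005, 0.017, -1.0]]
ft_force: [-0.2, 0.4, -0.2]
gripper_width: 0.005
```

```bash
python3 st.py .489 -.0130 .15 -14.7
```

```text
t16.45 pos [ 0.5231 -0.1663  0.0227] jaw -14.4 tilt [ 0.013 -0.008] w 0.1mm F [-0.2 -0.4  0.1] q6 -15
row: x -1.14 y 5.11 z 4.24 wx 0.11 wy 0.19 wz(total) -0.08
```

A fingertip landed on the washer, so the jaws closed above it. I'll rise, open wider and look at where the washer is.

Call:
step_arm([
  {"x": -0.1,"y": 0.05,"z": 0.7,"wx": 0.1,"wy": 0.2,"wz": -0.08,"hand": 0},
  {"x": 0,"y": 0,"z": 0.8,"wx": 0,"wy": 0,"wz": 0,"hand": 0},
  {"x": 0,"y": 0,"z": 0.6,"wx": 0,"wy": 0,"wz": 0,"hand": 0},
])

```text
time: 16.7
eef_pos: [0.5153, -0.1621, 0.0823]
ee_rot: [[0.254, 0.967, -0.013], [0.967, -0.254, 0.006], [0.003, -0.014, -1.0]]
ft_force: [-0.0, 0.3, -0.7]
gripper_width: 0.418
```

```bash
python3 - <<'E'
from st import *
corr([.5155,-.1632,.03,-14.7])
f=robot.grab_frame("scene");u,v=proj(f,[.5155,-.1632,.01]).astype(int);c=f["img"][v-25:v+25,u-33:u+33];save(np.clip(c.astype(float)*1.5,0,255).astype(np.uint8),"w0.png",10)
f0=dict(np.load("pics/scene0.npz"))
print("before",blob(f0,(.5155,-.1632),.006,10))
P=cloud(f0);
E
```

```text
t16.85 pos [ 0.5165 -0.1628  0.0827] jaw -14.7 tilt [-0.009  0.004] w 42.4mm F [-0.  -0.  -0.2] q6 -15
row: x -0.03 y -0.01 z -1.76 wx -0.06 wy -0.13 wz(total) 0.00
before {'cen': array([ 517.1, -160.3]), 'rect': array([ 516.8, -160.3,   31.1,   28.3,   54.5])}
```

View pics/w0.png

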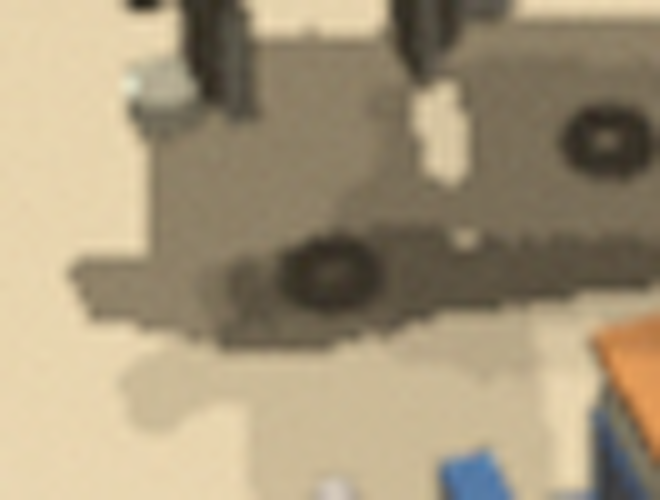

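The washer lies flat at (332,274) in the crop, practically unmoved. I'll go down again with 42 mm of opening.

Call:
step_arm([
  {"x": -0.03,"y": -0.01,"z": -0.8,"wx": -0.06,"wy": -0.13,"wz": 0,"hand": 0},
  {"x": -0.05,"y": 0,"z": -0.7,"wx": 0,"wy": 0,"wz": 0,"hand": 0},
])

```text
time: 17.07
eef_pos: [0.5155, -0.1637, 0.0377]
ee_rot: [[0.254, 0.967, 0.004], [0.967, -0.254, -0.002], [-0.001, 0.004, -1.0]]
ft_force: [-0.9, -0.2, -0.0]
gripper_width: 0.494
```

```bash
python3 st.py .5158 -.163 .0155 -14.7
```

```text
t17.22 pos [ 0.5141 -0.163   0.0368] jaw -14.7 tilt [-0.001  0.   ] w 42.4mm F [ 0.6 -0.1  0.6] q6 -15
row: x 0.06 y -0.00 z -0.71 wx -0.01 wy -0.01 wz(total) 0.00
```

Call:
step_arm([
  {"x": 0.06,"y": 0,"z": -0.35,"wx": 0,"wy": 0,"wz": 0,"hand": 0},
])

```text
time: 17.3
eef_pos: [0.5173, -0.1638, 0.0279]
ee_rot: [[0.254, 0.967, 0.002], [0.967, -0.254, -0.001], [-0.001, 0.002, -1.0]]
ft_force: [0.5, -0.7, -0.5]
gripper_width: 0.496
```

```bash
python3 st.py .5158 -.163 .0150 -14.7
```

```text
t17.45 pos [ 0.5156 -0.1627  0.0261] jaw -14.7 tilt [-0.002  0.001] w 42.5mm F [ 0.4 -0.8 -0.1] q6 -15
row: x 0.01 y -0.01 z -0.37 wx -0.01 wy -0.03 wz(total) -0.00
```

Call:
step_arm([
  {"x": 0,"y": 0,"z": -0.38,"wx": 0,"wy": 0,"wz": 0,"hand": 0},
])

```text
time: 17.53
eef_pos: [0.5177, -0.1638, 0.0171]
ee_rot: [[0.254, 0.967, 0.003], [0.967, -0.254, -0.002], [-0.001, 0.003, -1.0]]
ft_force: [0.9, 0.1, 0.5]
gripper_width: 0.498
```

```bash
python3 st.py .5158 -.163 .0150 -14.7
```

```text
t17.68 pos [ 0.5151 -0.1625  0.0142] jaw -14.7 tilt [-0.003  0.002] w 42.3mm F [-0.6 -0.5  0.3] q6 -15
row: x 0.02 y -0.02 z 0.03 wx -0.02 wy -0.05 wz(total) 0.00
```

Call:
step_arm([
  {"x": 0,"y": 0,"z": -0.03,"wx": 0,"wy": 0,"wz": 0,"hand": -1},
  {"x": 0,"y": 0,"z": -0.03,"wx": 0,"wy": 0,"wz": 0,"hand": -1},
  {"x": 0,"y": 0,"z": -0.02,"wx": 0,"wy": 0,"wz": 0,"hand": -1},
])

```text
time: 17.93
eef_pos: [0.5174, -0.1636, 0.0142]
ee_rot: [[0.254, 0.967, 0.001], [0.967, -0.254, -0.001], [-0.0, 0.002, -1.0]]
ft_force: [0.3, 1.5, -1.3]
gripper_width: 0.295
```

```bash
python3 st.py .488 -.0130 .15 -14.7
```

```text
t18.08 pos [ 0.5174 -0.1636  0.0141] jaw -14.7 tilt [ 0.002 -0.001] w 24.6mm F [ 0.8 -0.7  4.8] q6 -15
row: x -0.98 y 5.02 z 4.53 wx 0.01 wy 0.03 wz(total) 0.00
```

Call:
step_arm([
  {"x": 0,"y": 0,"z": 0.8,"wx": 0,"wy": 0,"wz": 0,"hand": -1},
  {"x": 0,"y": 0,"z": 1,"wx": 0,"wy": 0,"wz": 0,"hand": -1},
  {"x": 0,"y": 0,"z": 1,"wx": 0,"wy": 0,"wz": 0,"hand": -1},
  {"x": -0.1,"y": 0.5,"z": 1,"wx": 0,"wy": 0,"wz": 0,"hand": -1},
  {"x": -0.2,"y": 1,"z": 0.7,"wx": 0,"wy": 0,"wz": 0,"hand": -1},
  {"x": -0.2,"y": 1,"z": 0.1,"wx": 0,"wy": 0,"wz": 0,"hand": -1},
  {"x": -0.2,"y": 1,"z": 0,"wx": 0,"wy": 0,"wz": 0,"hand": -1},
  {"x": -0.2,"y": 0.9,"z": 0,"wx": 0,"wy": 0,"wz": 0,"hand": -1},
])

```text
time: 18.75
eef_pos: [0.4871, -0.0302, 0.1574]
ee_rot: [[0.263, 0.965, 0.0], [0.965, -0.263, 0.002], [0.002, -0.0, -1.0]]
ft_force: [0.3, -0.4, -0.6]
gripper_width: 0.293
```

```bash
python3 st.py .488 -.0130 .145 -14.7
```

```text
t18.90 pos [ 0.4866 -0.03    0.1562] jaw -15.1 tilt [-0.002  0.002] w 25.1mm F [-0.   0.6 -0. ] q6 -2
row: x 0.05 y 0.57 z -0.37 wx -0.03 wy -0.03 wz(total) 0.09
```

Call:
step_arm([
  {"x": 0.05,"y": 0.57,"z": -0.3,"wx": -0.03,"wy": -0.03,"wz": 0.09,"hand": -1},
])

```text
time: 18.98
eef_pos: [0.4896, -0.0149, 0.1489]
ee_rot: [[0.255, 0.967, 0.004], [0.967, -0.255, -0.003], [-0.001, 0.005, -1.0]]
ft_force: [0.8, -0.0, 0.4]
gripper_width: 0.29
```

```bash
python3 - <<'E'
from st import *
corr([.488,-.013,.125,-14.7])
f=robot.grab_frame("scene");u,v=proj(f,[.4893,-.0124,.125]).astype(int);save(f["img"][v-35:v+35,u-45:u+45],"w0b.png",8)
E
```

```text
t19.13 pos [ 0.4876 -0.0132  0.1463] jaw -14.7 tilt [-0.002 -0.   ] w 24.7mm F [-0.3 -0.2 -0.6] q6 -0
row: x 0.01 y 0.01 z -0.71 wx 0.00 wy -0.03 wz(total) -0.01
```

View pics/w0b.png

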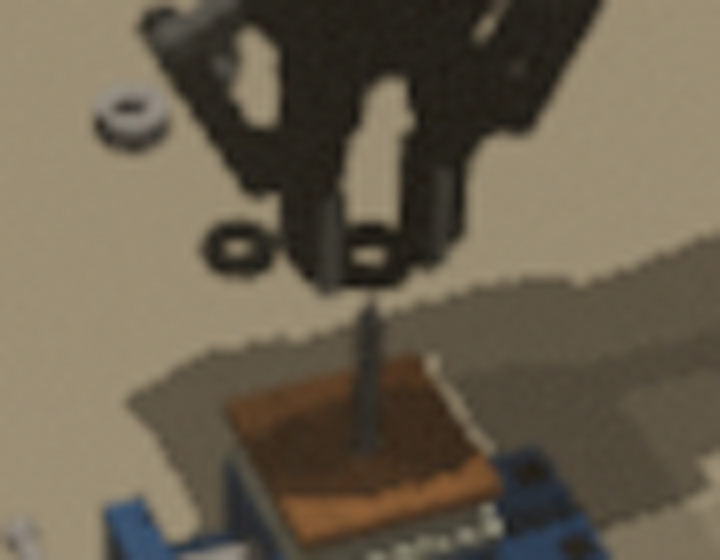

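The washer hang is level, with its hole at (372,255), within about 2 mm of the bolt line. Lowering.

Call:
step_arm([
  {"x": 0.03,"y": 0.02,"z": -0.4,"wx": 0,"wy": -0.03,"wz": 0,"hand": -1},
])

```text
time: 19.27
eef_pos: [0.4909, -0.0146, 0.137]
ee_rot: [[0.255, 0.967, 0.006], [0.967, -0.255, -0.002], [-0.001, 0.006, -1.0]]
ft_force: [0.6, -0.3, 0.0]
gripper_width: 0.289
```

```bash
python3 st.py .4885 -.0125 .115 -14.7
```

```text
t19.42 pos [ 0.4884 -0.0139  0.1343] jaw -14.8 tilt [-0.001 -0.   ] w 24.6mm F [ 0.9  1.2 -0. ] q6 -0
row: x 0.00 y 0.05 z -0.64 wx 0.00 wy -0.01 wz(total) 0.02
```

Call:
step_arm([
  {"x": 0.02,"y": 0,"z": -0.4,"wx": 0,"wy": 0,"wz": 0,"hand": -1},
])

```text
time: 19.5
eef_pos: [0.4901, -0.0139, 0.1249]
ee_rot: [[0.257, 0.967, 0.0], [0.967, -0.257, 0.002], [0.002, -0.0, -1.0]]
ft_force: [-9.5, 10.7, 3.7]
gripper_width: 0.291
```

```bash
python3 st.py .4885 -.0125 .1 -14.7
```

```text
t19.65 pos [ 0.4882 -0.0136  0.1214] jaw -14.8 tilt [-0.003  0.001] w 24.6mm F [-2.3  3.2 -1.7] q6 -0
row: x 0.01 y 0.04 z -0.71 wx -0.02 wy -0.05 wz(total) 0.03
```

Call:
step_arm([
  {"x": -0.03,"y": 0.08,"z": -0.3,"wx": 0,"wy": -0.04,"wz": 0,"hand": -1},
  {"x": 0,"y": 0,"z": -0.5,"wx": 0,"wy": 0,"wz": 0,"hand": -1},
])

```text
time: 19.82
eef_pos: [0.4896, -0.0122, 0.0995]
ee_rot: [[0.256, 0.967, 0.006], [0.967, -0.256, -0.001], [0.001, 0.006, -1.0]]
ft_force: [-4.6, 1.0, 2.0]
gripper_width: 0.288
```

```bash
python3 st.py .4875 -.012 .081 -14.7
```

```text
t19.97 pos [ 0.4884 -0.0121  0.098 ] jaw -14.8 tilt [ 0.002 -0.   ] w 24.6mm F [-0.3  0.5 -0.2] q6 0
row: x -0.03 y 0.00 z -0.57 wx 0.00 wy 0.03 wz(total) 0.03
```

Call:
step_arm([
  {"x": -0.03,"y": 0,"z": -0.5,"wx": 0,"wy": 0.03,"wz": 0,"hand": -1},
  {"x": 0,"y": 0,"z": -0.1,"wx": 0,"wy": 0,"wz": 0,"hand": 0},
  {"x": 0,"y": 0,"z": 0,"wx": 0,"wy": 0,"wz": 0,"hand": 0},
  {"x": 0,"y": 0,"z": 0,"wx": 0,"wy": 0,"wz": 0,"hand": 0},
  {"x": 0,"y": 0,"z": 0.6,"wx": 0,"wy": 0,"wz": 0,"hand": 0},
  {"x": 0,"y": 0,"z": 1,"wx": 0,"wy": 0,"wz": 0,"hand": 0},
  {"x": 0,"y": 0,"z": 1,"wx": 0,"wy": 0,"wz": 0,"hand": 0},
  {"x": -0.1,"y": -0.4,"z": 0.6,"wx": 0,"wy": 0,"wz": 0,"hand": 0},
])

```text
time: 20.63
eef_pos: [0.4847, -0.0241, 0.1804]
ee_rot: [[0.255, 0.967, -0.001], [0.967, -0.255, -0.001], [-0.001, -0.0, -1.0]]
ft_force: [1.2, 0.1, -0.0]
gripper_width: 0.501
```

Call:
step_arm([
  {"x": -0.4,"y": -0.8,"z": 0,"wx": 0,"wy": 0,"wz": 0,"hand": 0},
  {"x": -0.4,"y": -0.9,"z": 0,"wx": 0,"wy": 0,"wz": 0,"hand": 0},
  {"x": -0.4,"y": -0.9,"z": -0.3,"wx": 0,"wy": 0,"wz": 0,"hand": 0},
  {"x": -0.4,"y": -0.9,"z": -0.5,"wx": 0,"wy": 0,"wz": 0,"hand": 0},
  {"x": -0.3,"y": -0.8,"z": -0.5,"wx": 0,"wy": 0,"wz": 0,"hand": 0},
])

```text
time: 21.05
eef_pos: [0.4358, -0.1599, 0.159]
ee_rot: [[0.246, 0.969, 0.033], [0.969, -0.245, -0.018], [-0.009, 0.037, -0.999]]
ft_force: [-0.3, -0.3, -0.6]
gripper_width: 0.499
```

```bash
python3 - <<'E'
from stack import *
s=settle();corr([.4247,-.1658,.06,-14.7],s)
f=robot.grab_frame("top");np.savez("pics/top3.npz",**f);plate(f,.064);ring(f,.070)
g=robot.grab_frame("scene");print("w1 scene",blob(g,(.4247,-.1658),.006,11),"init",blob(dict(np.load("pics/scene0.npz")),(.4247,-.1658),.006,11))
print("top",blob(f,*PARTS["top"]),"thrust",blob(f,*PARTS["thrust"]))
E
```

```text
t21.20 pos [ 0.435  -0.1591  0.1575] jaw -14.4 tilt [ 0.029 -0.015] w 42.6mm F [ 0.4 -0.7 -0.4] q6 -20
row: x -0.34 y -0.22 z -3.25 wx 0.21 wy 0.42 wz(total) -0.07
plate z0.064 n757 z=0.0641 slope deg [ 0.2 -0.1] rect [491.1 -12.3  63.9  64.   75.5] | img [489.  -16.7  75.4 138.9  81.6]
ring 0.07 97 0.0697 [ 0.4888 -0.0127  0.0698] 15.5
w1 scene {'cen': array([ 427., -155.]), 'rect': array([ 424.1, -155.3,   43.8,   48.3,   54.5])} init {'cen': array([ 426.2, -163.1]), 'rect': array([ 426. , -163.2,   32.3,   27.4,   41.7])}
top {'cen': array([411.6, 282.1]), 'rect': array([411.6, 282.2,  63.9,  64.8,  79.1])} thrust {'cen': array([ 613.5, -249.5]), 'rect': array([ 613.3, -249.6,   35.3,   36. ,   87.3])}
```

Washer 0 is seated flat with its top at 0.0697, and the middle plate still lies square. Next is washer 1.

Call:
step_arm([
  {"x": -0.32,"y": -0.2,"z": -0.8,"wx": 0.2,"wy": 0.42,"wz": -0.07,"hand": 0},
  {"x": 0,"y": 0,"z": -1,"wx": 0,"wy": 0,"wz": 0,"hand": 0},
  {"x": 0,"y": 0,"z": -1,"wx": 0,"wy": 0,"wz": 0,"hand": 0},
  {"x": 0,"y": 0,"z": -0.7,"wx": 0,"wy": 0,"wz": 0,"hand": 0},
])

```text
time: 21.63
eef_pos: [0.435, -0.1652, 0.0607]
ee_rot: [[0.244, 0.97, 0.021], [0.97, -0.244, -0.015], [-0.009, 0.024, -1.0]]
ft_force: [-0.1, 0.2, 0.6]
gripper_width: 0.498
```

```bash
python3 st.py .4255 -.165 .035 -14.7
```

```text
t21.78 pos [ 0.4344 -0.1649  0.0612] jaw -14.1 tilt [ 0.018 -0.013] w 42.3mm F [-0.1 -0.8  0.5] q6 -21
row: x -0.30 y -0.00 z -0.87 wx 0.18 wy 0.26 wz(total) -0.15
```

Call:
step_arm([
  {"x": -0.3,"y": 0,"z": -0.8,"wx": 0.18,"wy": 0.26,"wz": -0.15,"hand": 0},
])

```text
time: 21.87
eef_pos: [0.4305, -0.1672, 0.0424]
ee_rot: [[0.252, 0.968, 0.01], [0.968, -0.252, -0.007], [-0.004, 0.012, -1.0]]
ft_force: [0.8, -1.0, -0.3]
gripper_width: 0.503
```

```bash
python3 st.py .4255 -.165 .0145 -14.7
```

```text
t22.02 pos [ 0.4256 -0.1646  0.0378] jaw -14.7 tilt [-0. -0.] w 42.6mm F [-0.2  0.2 -0.8] q6 -21
row: x -0.00 y -0.01 z -0.78 wx 0.00 wy -0.00 wz(total) -0.01
```

Call:
step_arm([
  {"x": 0.03,"y": -0.02,"z": -0.77,"wx": 0,"wy": 0,"wz": 0,"hand": 0},
])

```text
time: 22.1
eef_pos: [0.4307, -0.1676, 0.0196]
ee_rot: [[0.253, 0.968, 0.009], [0.968, -0.252, -0.007], [-0.004, 0.011, -1.0]]
ft_force: [-0.5, -0.7, 1.6]
gripper_width: 0.501
```

```bash
python3 st.py .4255 -.165 .0145 -14.7
```

```text
t22.25 pos [ 0.4267 -0.165   0.0155] jaw -14.6 tilt [-0.  0.] w 42.3mm F [ 0.6  0.2 -0.9] q6 -21
row: x -0.04 y 0.00 z -0.03 wx -0.00 wy -0.00 wz(total) -0.01
```

Call:
step_arm([
  {"x": 0,"y": 0,"z": -0.03,"wx": 0,"wy": 0,"wz": 0,"hand": -1},
  {"x": 0,"y": 0,"z": -0.03,"wx": 0,"wy": 0,"wz": 0,"hand": -1},
  {"x": 0,"y": 0,"z": -0.02,"wx": 0,"wy": 0,"wz": 0,"hand": -1},
])

```text
time: 22.5
eef_pos: [0.4292, -0.1663, 0.0174]
ee_rot: [[0.252, 0.968, 0.005], [0.968, -0.252, -0.004], [-0.002, 0.006, -1.0]]
ft_force: [-0.4, 0.2, 0.2]
gripper_width: 0.284
```

```bash
python3 st.py .488 -.0130 .15 -14.7
```

```text
t22.65 pos [ 0.4289 -0.1661  0.0168] jaw -14.6 tilt [ 0.004 -0.003] w 24.3mm F [-0.6  0.9 -0.2] q6 -21
row: x 1.97 y 5.10 z 4.44 wx 0.04 wy 0.06 wz(total) -0.02
```

Call:
step_arm([
  {"x": 0,"y": 0,"z": 0.7,"wx": 0,"wy": 0,"wz": 0,"hand": -1},
  {"x": 0,"y": 0,"z": 1,"wx": 0,"wy": 0,"wz": 0,"hand": -1},
  {"x": 0,"y": 0,"z": 1,"wx": 0,"wy": 0,"wz": 0,"hand": -1},
  {"x": 0.1,"y": 0.3,"z": 1,"wx": 0,"wy": 0,"wz": 0,"hand": -1},
  {"x": 0.3,"y": 0.9,"z": 0.8,"wx": 0,"wy": 0,"wz": 0,"hand": -1},
  {"x": 0.4,"y": 0.9,"z": 0.2,"wx": 0,"wy": 0,"wz": 0,"hand": -1},
  {"x": 0.4,"y": 0.9,"z": 0,"wx": 0,"wy": 0,"wz": 0,"hand": -1},
  {"x": 0.4,"y": 0.9,"z": 0,"wx": 0,"wy": 0,"wz": 0,"hand": -1},
], newtons=50)

```text
time: 23.32
eef_pos: [0.4757, -0.0473, 0.1669]
ee_rot: [[0.263, 0.965, 0.007], [0.965, -0.263, -0.002], [-0.0, 0.007, -1.0]]
ft_force: [0.4, -1.4, -0.3]
gripper_width: 0.278
```

```bash
python3 st.py .488 -.0125 .148 -14.7
```

```text
t23.47 pos [ 0.4751 -0.0468  0.1656] jaw -15.0 tilt [ 0.004 -0.001] w 23.3mm F [ 0.  -0.4 -0.5] q6 -4
row: x 0.43 y 1.14 z -0.59 wx 0.02 wy 0.06 wz(total) 0.07
```

Call:
step_arm([
  {"x": 0.25,"y": 0.65,"z": -0.2,"wx": 0.02,"wy": 0.06,"wz": 0.07,"hand": -1},
  {"x": 0.26,"y": 0.7,"z": -0.3,"wx": 0,"wy": 0,"wz": 0,"hand": -1},
])

```text
time: 23.63
eef_pos: [0.4909, -0.0088, 0.1519]
ee_rot: [[0.258, 0.966, 0.003], [0.966, -0.258, -0.002], [-0.002, 0.003, -1.0]]
ft_force: [-0.4, 0.6, 0.2]
gripper_width: 0.273
```

```bash
python3 - <<'E'
from st import *
corr([.488,-.0122,.127,-14.7])
f=robot.grab_frame("scene");u,v=proj(f,[.4893,-.0124,.125]).astype(int);save(f["img"][v-35:v+35,u-45:u+45],"w1b.png",8)
E
```

```text
t23.78 pos [ 0.4897 -0.0081  0.1505] jaw -14.8 tilt [-0.001 -0.002] w 23.6mm F [-0.1  0.3 -0.7] q6 1
row: x -0.06 y -0.14 z -0.78 wx 0.02 wy -0.02 wz(total) 0.02
```

View pics/w1b.png

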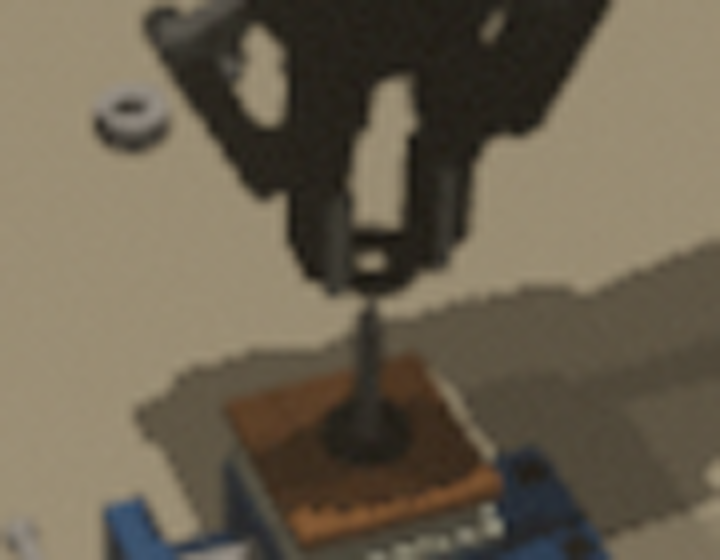

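Washer 1 is held level, with its hole at (371,261), right over the bolt. Correcting and lowering.

Call:
step_arm([
  {"x": -0.03,"y": -0.14,"z": -0.35,"wx": 0,"wy": 0,"wz": 0,"hand": -1},
])

```text
time: 23.92
eef_pos: [0.4905, -0.014, 0.1423]
ee_rot: [[0.256, 0.967, 0.004], [0.967, -0.256, -0.003], [-0.002, 0.005, -1.0]]
ft_force: [0.7, -1.1, -0.0]
gripper_width: 0.275
```

```bash
python3 st.py .488 -.0122 .127 -14.7
```

```text
t24.07 pos [ 0.4881 -0.0139  0.1394] jaw -14.9 tilt [-0.002 -0.002] w 23.6mm F [-0.3 -0.2 -0.2] q6 0
row: x -0.00 y 0.06 z -0.41 wx 0.02 wy -0.03 wz(total) 0.06
```

Call:
step_arm([
  {"x": 0,"y": 0,"z": -0.45,"wx": 0,"wy": 0,"wz": 0,"hand": -1},
])

```text
time: 24.15
eef_pos: [0.4906, -0.0152, 0.1293]
ee_rot: [[0.259, 0.966, 0.004], [0.966, -0.259, -0.003], [-0.002, 0.005, -1.0]]
ft_force: [2.5, -1.2, 30.0]
gripper_width: 0.283
```

```bash
python3 st.py .488 -.0122 .11 -14.7
```

```text
t24.30 pos [ 0.488  -0.0139  0.126 ] jaw -15.0 tilt [-0.002  0.   ] w 23.7mm F [-0.3  4.5  1.7] q6 0
row: x -0.00 y 0.06 z -0.53 wx -0.00 wy -0.03 wz(total) 0.08
```

Call:
step_arm([
  {"x": 0,"y": 0.1,"z": -0.1,"wx": 0,"wy": -0.03,"wz": 0.08,"hand": -1},
])

```text
time: 24.38
eef_pos: [0.4884, -0.0116, 0.1236]
ee_rot: [[0.254, 0.967, 0.001], [0.967, -0.254, -0.001], [-0.0, 0.001, -1.0]]
ft_force: [0.4, -0.8, -0.3]
gripper_width: 0.278
```

```bash
python3 - <<'E'
from st import *
corr([.488,-.0122,.11,-14.7])
f=robot.grab_frame("scene");u,v=proj(f,[.4893,-.0124,.11]).astype(int);save(f["img"][v-25:v+25,u-33:u+33],"w1c.png",10)
E
```

```text
t24.53 pos [ 0.4875 -0.011   0.1227] jaw -14.7 tilt [-0.001 -0.   ] w 23.6mm F [ 0.5 -0.2  0.1] q6 0
row: x 0.02 y -0.04 z -0.42 wx 0.00 wy -0.02 wz(total) -0.00
```

View pics/w1c.png

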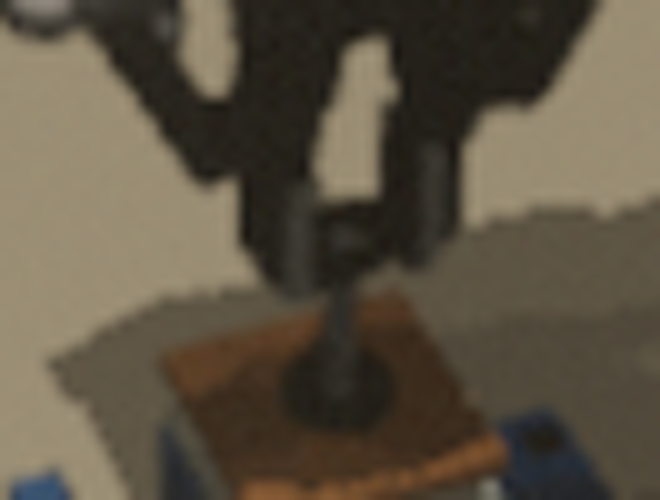

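The washer appears threaded on the bolt at (345,250), and the forces are back to zero. Continuing down to release.

Call:
step_arm([
  {"x": 0.01,"y": -0.02,"z": -0.5,"wx": 0,"wy": 0,"wz": 0,"hand": -1},
  {"x": 0,"y": 0,"z": -0.5,"wx": 0,"wy": 0,"wz": 0,"hand": -1},
])

```text
time: 24.75
eef_pos: [0.489, -0.0107, 0.0957]
ee_rot: [[0.254, 0.967, 0.001], [0.967, -0.254, 0.002], [0.002, 0.0, -1.0]]
ft_force: [-1.3, 1.2, 1.7]
gripper_width: 0.279
```

```bash
python3 st.py .488 -.0122 .088 -14.7
```

```text
t24.90 pos [ 0.4884 -0.0109  0.0948] jaw -14.7 tilt [-0.001  0.002] w 23.6mm F [-1.2  0.8  0.1] q6 0
row: x -0.01 y -0.04 z -0.23 wx -0.02 wy -0.02 wz(total) -0.00
```

Call:
step_arm([
  {"x": -0.02,"y": -0.03,"z": -0.2,"wx": 0,"wy": 0,"wz": 0,"hand": -1},
  {"x": 0,"y": 0,"z": -0.05,"wx": 0,"wy": 0,"wz": 0,"hand": 0},
  {"x": 0,"y": 0,"z": -0.02,"wx": 0,"wy": 0,"wz": 0,"hand": 0},
  {"x": 0,"y": 0,"z": 0,"wx": 0,"wy": 0,"wz": 0,"hand": 0},
  {"x": 0,"y": 0,"z": 0.6,"wx": 0,"wy": 0,"wz": 0,"hand": 0},
  {"x": 0,"y": 0,"z": 1,"wx": 0,"wy": 0,"wz": 0,"hand": 0.2},
  {"x": 0,"y": 0,"z": 1,"wx": 0,"wy": 0,"wz": 0,"hand": 0.5},
  {"x": -0.1,"y": 0.5,"z": 0.6,"wx": 0,"wy": 0,"wz": 0,"hand": 0.75},
])

```text
time: 25.57
eef_pos: [0.4831, 0.0015, 0.184]
ee_rot: [[0.256, 0.967, -0.006], [0.967, -0.256, 0.001], [-0.001, -0.006, -1.0]]
ft_force: [0.8, 0.8, 0.3]
gripper_width: 0.861
```

Call:
step_arm([
  {"x": -0.25,"y": 1,"z": 0,"wx": 0,"wy": 0,"wz": 0.1,"hand": 0.75},
  {"x": -0.25,"y": 1,"z": 0,"wx": 0,"wy": 0,"wz": 0.1,"hand": 0.75},
  {"x": -0.25,"y": 1,"z": 0,"wx": 0,"wy": 0,"wz": 0.1,"hand": 0.75},
  {"x": -0.25,"y": 1,"z": 0,"wx": 0,"wy": 0,"wz": 0.1,"hand": 0.75},
  {"x": -0.25,"y": 1,"z": -0.2,"wx": 0,"wy": 0,"wz": 0.1,"hand": 0.75},
  {"x": -0.3,"y": 1,"z": -0.4,"wx": 0,"wy": 0,"wz": 0.1,"hand": 0.75},
  {"x": -0.3,"y": 1,"z": -0.5,"wx": 0,"wy": 0,"wz": 0.1,"hand": 0.75},
  {"x": -0.3,"y": 0.9,"z": -0.5,"wx": 0,"wy": 0,"wz": 0.1,"hand": 0.75},
])

```text
time: 26.23
eef_pos: [0.4274, 0.2439, 0.1529]
ee_rot: [[0.209, 0.977, 0.034], [0.978, -0.209, -0.001], [0.006, 0.033, -0.999]]
ft_force: [-0.0, 0.1, 0.1]
gripper_width: 0.876
```

```bash
python3 - <<'E'
from stack import *
s=settle();corr([.412,.2821,.05,-11],s)
f=robot.grab_frame("top");np.savez("pics/top4.npz",**f);plate(f,.064);ring(f,.076)
g=robot.grab_frame("scene");g0=dict(np.load("pics/scene0.npz"))
for n in("top","thrust"): print(n,"scene",blob(g,*PARTS[n]),"init",blob(g0,*PARTS[n]))
print(blob(f,*PARTS["thrust"]))
p=proj(f,[.4167,-.245,.0125]).round().astype(int);print(at(f,p[0],p[1],11))
E
```

```text
t26.38 pos [0.4259 0.2432 0.1514] jaw -11.9 tilt [ 0.029 -0.002] w 74.1mm F [-0.  -0.6 -0.7] q6 29
row: x -0.46 y 1.30 z -3.38 wx 0.04 wy 0.42 wz(total) 0.22
plate z0.064 n736 z=0.0642 slope deg [0. 0.] rect [491.1 -12.3  64.1  64.   75.5] | img [487.9 -17.2  71.6 143.8  75.9]
ring 0.076 92 0.076 [ 0.4878 -0.0129  0.0759] 13.5
top scene {'cen': array([398.5, 226.1]), 'rect': array([395.3, 231.2,  80.6,  83.8,  44.9])} init {'cen': array([410.3, 280.6]), 'rect': array([410.3, 280.6,  63.9,  63.8,  79. ])}
thrust scene {'cen': array([ 615.4, -245.7]), 'rect': array([ 615.1, -245.8,   42.4,   35.5,   60.4])} init {'cen': array([ 615.4, -245.7]), 'rect': array([ 615.2, -245.5,   42. ,   35.1,   62.3])}
{'cen': array([ 613.5, -249.4]), 'rect': array([ 613.3, -249.5,   35.6,   36. ,   87.3])}
{'n': 86, 'z': np.float64(0.0127), 'mean': array([ 0.4164, -0.2454]), 'rect': array([ 416.3, -244.7,   24.6,   25.5,   43.7]), 'circ': array([ 417. , -244.5,   13.8])}
```

Both washers are seated, with the stack top at 0.0760, and the middle plate still lies square. Next is the top plate.

Call:
step_arm([
  {"x": -0.45,"y": 0.6,"z": -0.7,"wx": 0,"wy": 0.42,"wz": 0.22,"hand": 0.75},
  {"x": 0,"y": 0.7,"z": -1,"wx": 0,"wy": 0.1,"wz": 0,"hand": 0.75},
  {"x": 0,"y": 0,"z": -1,"wx": 0,"wy": 0,"wz": 0,"hand": 0.75},
  {"x": 0,"y": 0,"z": -0.7,"wx": 0,"wy": 0,"wz": 0,"hand": 0.75},
])

```text
time: 26.82
eef_pos: [0.4252, 0.2808, 0.059]
ee_rot: [[0.203, 0.979, 0.019], [0.979, -0.203, 0.006], [0.01, 0.017, -1.0]]
ft_force: [-0.1, -0.3, -0.3]
gripper_width: 0.876
```

```bash
python3 st.py .412 .2818 .035 -11
```

```text
t26.97 pos [0.4246 0.2802 0.0595] jaw -11.7 tilt [0.016 0.005] w 74.3mm F [-0.4  1.3  0.5] q6 32
row: x -0.42 y 0.05 z -0.82 wx -0.07 wy 0.24 wz(total) 0.18
```

Call:
step_arm([
  {"x": -0.42,"y": 0.05,"z": -0.75,"wx": -0.07,"wy": 0.24,"wz": 0.18,"hand": 0.75},
])

```text
time: 27.05
eef_pos: [0.4183, 0.2828, 0.0426]
ee_rot: [[0.193, 0.981, 0.012], [0.981, -0.193, 0.005], [0.007, 0.011, -1.0]]
ft_force: [0.8, 0.8, 0.9]
gripper_width: 0.875
```

```bash
python3 st.py .412 .2818 .008 -11
```

```text
t27.20 pos [0.4121 0.2812 0.0377] jaw -11.1 tilt [-0.001 -0.   ] w 74.2mm F [-0.4 -0.7  0.6] q6 32
row: x -0.00 y 0.02 z -0.99 wx 0.00 wy -0.01 wz(total) 0.02
```

Call:
step_arm([
  {"x": 0,"y": 0.02,"z": -0.5,"wx": 0,"wy": 0,"wz": 0.02,"hand": 0.75},
])

```text
time: 27.28
eef_pos: [0.4157, 0.2827, 0.0267]
ee_rot: [[0.191, 0.982, 0.007], [0.982, -0.191, 0.003], [0.004, 0.007, -1.0]]
ft_force: [0.7, 0.0, 0.5]
gripper_width: 0.878
```

```bash
python3 st.py .412 .2818 .008 -11
```

```text
t27.43 pos [0.4129 0.2817 0.0239] jaw -11.0 tilt [0.001 0.   ] w 74.5mm F [-0.2  1.  -0.4] q6 32
row: x -0.03 y 0.00 z -0.53 wx -0.00 wy 0.01 wz(total) 0.01
```

Call:
step_arm([
  {"x": 0,"y": 0,"z": -0.47,"wx": 0,"wy": 0,"wz": 0,"hand": 0.75},
])

```text
time: 27.52
eef_pos: [0.416, 0.2827, 0.0133]
ee_rot: [[0.191, 0.981, 0.007], [0.981, -0.191, 0.003], [0.004, 0.007, -1.0]]
ft_force: [-0.3, 0.1, 0.6]
gripper_width: 0.876
```

```bash
python3 st.py .412 .2818 .008 -11
```

```text
t27.67 pos [0.4132 0.2816 0.0105] jaw -11.0 tilt [0.001 0.   ] w 74.1mm F [ 1.2 -0.6 -0.7] q6 32
row: x -0.04 y 0.01 z -0.08 wx -0.00 wy 0.01 wz(total) 0.01
```

Call:
step_arm([
  {"x": -0.05,"y": 0,"z": -0.12,"wx": 0,"wy": 0,"wz": 0,"hand": -0.2},
  {"x": -0.02,"y": 0,"z": -0.05,"wx": 0,"wy": 0,"wz": 0,"hand": -0.2},
  {"x": -0.02,"y": 0,"z": -0.04,"wx": 0,"wy": 0,"wz": 0,"hand": -0.2},
])

```text
time: 27.92
eef_pos: [0.4131, 0.2823, 0.0087]
ee_rot: [[0.191, 0.982, 0.005], [0.982, -0.191, 0.001], [0.002, 0.004, -1.0]]
ft_force: [-1.2, -1.3, 2.5]
gripper_width: 0.73
```

```bash
python3 st.py .488 -.0128 .15 -14.7
```

```text
t28.07 pos [0.4131 0.2824 0.0087] jaw -11.0 tilt [0.005 0.001] w 62.1mm F [-1.8 -2.6  8.2] q6 32
row: x 2.50 y -9.84 z 4.71 wx -0.02 wy 0.07 wz(total) -0.92
```

Call:
step_arm([
  {"x": 0,"y": 0,"z": 0.7,"wx": 0,"wy": 0,"wz": 0,"hand": -0.2},
  {"x": 0,"y": 0,"z": 1,"wx": 0,"wy": 0,"wz": 0,"hand": -0.2},
  {"x": 0,"y": -0.3,"z": 1,"wx": 0,"wy": 0,"wz": -0.2,"hand": -0.2},
  {"x": 0.2,"y": -0.7,"z": 1,"wx": 0,"wy": 0,"wz": -0.2,"hand": -0.2},
  {"x": 0.25,"y": -0.9,"z": 0.9,"wx": 0,"wy": 0,"wz": -0.2,"hand": -0.2},
  {"x": 0.25,"y": -0.9,"z": 0.4,"wx": 0,"wy": 0,"wz": -0.1,"hand": -0.2},
  {"x": 0.25,"y": -0.9,"z": 0.1,"wx": 0,"wy": 0,"wz": -0.1,"hand": -0.2},
  {"x": 0.25,"y": -0.9,"z": 0,"wx": 0,"wy": 0,"wz": -0.1,"hand": -0.2},
])

```text
time: 28.73
eef_pos: [0.447, 0.1422, 0.1719]
ee_rot: [[0.246, 0.969, 0.01], [0.969, -0.246, 0.001], [0.004, 0.009, -1.0]]
ft_force: [0.3, 0.6, -0.5]
gripper_width: 0.728
```

```bash
python3 st.py .488 -.0128 .15 -14.7
```

```text
t28.88 pos [0.4465 0.142  0.1704] jaw -14.4 tilt [0.007 0.001] w 62.0mm F [ 0.1  0.2 -1.2] q6 18
row: x 1.38 y -5.16 z -0.68 wx -0.02 wy 0.09 wz(total) -0.06
```

Call:
step_arm([
  {"x": 0.25,"y": -0.9,"z": 0,"wx": 0,"wy": 0.09,"wz": -0.06,"hand": -0.2},
  {"x": 0.25,"y": -1,"z": -0.1,"wx": 0,"wy": 0,"wz": 0,"hand": -0.2},
  {"x": 0.25,"y": -1,"z": -0.1,"wx": 0,"wy": 0,"wz": 0,"hand": -0.2},
  {"x": 0.25,"y": -1,"z": -0.1,"wx": 0,"wy": 0,"wz": 0,"hand": -0.2},
  {"x": 0.25,"y": -0.8,"z": -0.2,"wx": 0,"wy": 0,"wz": 0,"hand": -0.2},
])

```text
time: 29.3
eef_pos: [0.4826, 0.0038, 0.1551]
ee_rot: [[0.241, 0.971, 0.001], [0.971, -0.241, 0.005], [0.005, -0.0, -1.0]]
ft_force: [0.6, -0.4, -0.5]
gripper_width: 0.728
```

```bash
python3 st.py .488 -.0128 .145 -14.7
```

```text
t29.45 pos [0.482  0.0043 0.1542] jaw -14.1 tilt [-0.002  0.005] w 62.1mm F [ 1.   1.1 -0.7] q6 1
row: x 0.20 y -0.57 z -0.31 wx -0.08 wy -0.03 wz(total) -0.15
```

Call:
step_arm([
  {"x": 0.2,"y": -0.55,"z": -0.25,"wx": -0.08,"wy": -0.03,"wz": -0.15,"hand": -0.2},
])

```text
time: 29.53
eef_pos: [0.488, -0.0099, 0.1474]
ee_rot: [[0.251, 0.968, 0.001], [0.968, -0.251, 0.001], [0.001, 0.001, -1.0]]
ft_force: [0.6, 0.2, -0.2]
gripper_width: 0.728
```

```bash
python3 - <<'E'
from st import *
corr([.488,-.0123,.135,-14.7])
# hole seen by the scene camera: bright plate, find dark/bench spot by depth deeper than plate
f=robot.grab_frame("scene");s=robot.sense();P=cloud(f);zt=s["eef_pos"][2]-.0087+.003
m=np.array([abs(P[...,2]-zt-.003)<.0045])[0]&(np.hypot(P[...,0]-.488,P[...,1]+.0123)<.04)
k=np.zeros(m.shape,np.uint8);k[m]=255
u,v=proj(f,[.4885,-.0124,zt]).astype(int);sub=k[v-7:v+8,u-7:u+8]==0
vv,uu=np.nonzero(sub);print(sub.sum(),ray(f,[[uu.mean()+u-7,vv.mean()+v-7]],zt))
save(f["img"][v-25:v+40,u-40:u+40],"tp.png",9)
E
```

```text
Traceback (most recent call last):
  File "st.py", line 7, in corr
    s=s or settle();R=s["ee_rot"];z=R[:,2];jaw=np.degrees(np.arctan2(R[1,1],R[0,1]))
           ~~~~~~^^
  File "st.py", line 4, in settle
    for i in range(n): robot.grab_frame("top")
                       ~~~~~~~~~~~~~~~~^^^^^^^
ValueError: 200 camera calls are used up
```

The camera calls are used up, because each settle took three. From here I work from the measured pose, the forces and the grip width, using small rows. Every part was last seen in its starting place.

Call:
step_arm([
  {"x": 0,"y": -0.05,"z": -0.05,"wx": 0,"wy": 0,"wz": 0,"hand": -0.2},
  {"x": 0,"y": -0.03,"z": -0.05,"wx": 0,"wy": 0,"wz": 0,"hand": -0.2},
  {"x": 0,"y": 0,"z": -0.05,"wx": 0,"wy": 0,"wz": 0,"hand": -0.2},
  {"x": 0,"y": 0,"z": -0.05,"wx": 0,"wy": 0,"wz": 0,"hand": -0.2},
])

```text
time: 29.92
eef_pos: [0.4869, -0.0105, 0.1389]
ee_rot: [[0.248, 0.969, -0.002], [0.969, -0.248, 0.001], [0.001, -0.002, -1.0]]
ft_force: [0.1, 1.1, 0.1]
gripper_width: 0.727
```

```bash
sed -i 's/    for i in range(n): robot.grab_frame("top")/    pass/' st.py; python3 st.py .488 -.0130 .13 -14.7
```

```text
t29.92 pos [ 0.4869 -0.0105  0.1389] jaw -14.4 tilt [-0.002  0.001] w 61.8mm F [0.1 1.1 0.1] q6 -0
row: x 0.04 y -0.08 z -0.30 wx -0.02 wy -0.03 wz(total) -0.08
```

Call:
step_arm([
  {"x": 0.05,"y": -0.1,"z": -0.05,"wx": 0,"wy": -0.03,"wz": -0.08,"hand": -0.2},
  {"x": 0.02,"y": -0.04,"z": -0.08,"wx": 0,"wy": 0,"wz": 0,"hand": -0.2},
  {"x": 0,"y": -0.02,"z": -0.08,"wx": 0,"wy": 0,"wz": 0,"hand": -0.2},
])

```text
time: 30.17
eef_pos: [0.4891, -0.0138, 0.1326]
ee_rot: [[0.252, 0.968, 0.001], [0.968, -0.252, 0.001], [0.002, 0.001, -1.0]]
ft_force: [0.5, -0.6, -0.6]
gripper_width: 0.725
```

Call:
step_arm([
  {"x": 0,"y": -0.02,"z": -0.1,"wx": 0,"wy": 0,"wz": 0,"hand": -0.2},
  {"x": 0,"y": 0,"z": -0.1,"wx": 0,"wy": 0,"wz": 0,"hand": -0.2},
])

```text
time: 30.33
eef_pos: [0.4893, -0.0145, 0.1262]
ee_rot: [[0.252, 0.968, 0.002], [0.968, -0.252, 0.001], [0.002, 0.001, -1.0]]
ft_force: [-0.1, -0.3, -0.9]
gripper_width: 0.727
```

Call:
step_arm([
  {"x": -0.05,"y": 0.05,"z": -0.1,"wx": 0,"wy": 0,"wz": 0,"hand": -0.2},
  {"x": -0.01,"y": 0,"z": -0.1,"wx": 0,"wy": 0,"wz": 0,"hand": -0.2},
])

```text
time: 30.5
eef_pos: [0.4873, -0.0131, 0.1195]
ee_rot: [[0.252, 0.968, 0.001], [0.968, -0.252, 0.001], [0.002, 0.001, -1.0]]
ft_force: [0.7, 0.6, -0.6]
gripper_width: 0.728
```

Call:
step_arm([
  {"x": -0.01,"y": 0,"z": -0.1,"wx": 0,"wy": 0,"wz": 0,"hand": -0.2},
  {"x": -0.01,"y": 0,"z": -0.1,"wx": 0,"wy": 0,"wz": 0,"hand": -0.2},
])

```text
time: 30.67
eef_pos: [0.4866, -0.0129, 0.1127]
ee_rot: [[0.252, 0.968, 0.001], [0.968, -0.252, 0.002], [0.002, 0.001, -1.0]]
ft_force: [1.1, 1.0, 0.5]
gripper_width: 0.728
```

Call:
step_arm([
  {"x": 0.04,"y": 0,"z": -0.12,"wx": 0,"wy": 0,"wz": 0,"hand": -0.2},
  {"x": 0.01,"y": 0,"z": -0.12,"wx": 0,"wy": 0,"wz": 0,"hand": -0.2},
  {"x": 0,"y": 0,"z": -0.12,"wx": 0,"wy": 0,"wz": 0,"hand": -0.2},
  {"x": 0,"y": 0,"z": -0.12,"wx": 0,"wy": 0,"wz": 0,"hand": -0.2},
  {"x": 0,"y": 0,"z": -0.1,"wx": 0,"wy": 0,"wz": 0,"hand": -0.2},
])

```text
time: 31.08
eef_pos: [0.4881, -0.013, 0.0932]
ee_rot: [[0.252, 0.968, 0.001], [0.968, -0.252, 0.002], [0.002, 0.001, -1.0]]
ft_force: [-0.7, 0.0, -1.0]
gripper_width: 0.727
```

Call:
step_arm([
  {"x": 0,"y": 0,"z": -0.08,"wx": 0,"wy": 0,"wz": 0,"hand": -0.2},
])

```text
time: 31.17
eef_pos: [0.4879, -0.0129, 0.0903]
ee_rot: [[0.252, 0.968, 0.001], [0.968, -0.252, 0.002], [0.002, 0.0, -1.0]]
ft_force: [0.4, -0.5, 0.4]
gripper_width: 0.725
```

```bash
python3 st.py .488 -.0130 .085 -14.7
```

```text
t31.17 pos [ 0.4879 -0.0129  0.0903] jaw -14.6 tilt [0.001 0.002] w 61.6mm F [ 0.4 -0.5  0.4] q6 -0
row: x 0.00 y -0.00 z -0.18 wx -0.02 wy 0.01 wz(total) -0.02
```

Call:
step_arm([
  {"x": 0,"y": 0,"z": -0.08,"wx": 0,"wy": 0,"wz": -0.02,"hand": -0.2},
  {"x": 0,"y": 0,"z": -0.06,"wx": 0,"wy": 0,"wz": 0,"hand": -0.2},
])

```text
time: 31.33
eef_pos: [0.4878, -0.0129, 0.0854]
ee_rot: [[0.254, 0.967, 0.0], [0.967, -0.254, 0.002], [0.002, -0.0, -1.0]]
ft_force: [-0.4, 0.6, -1.4]
gripper_width: 0.726
```

Call:
step_arm([
  {"x": 0,"y": 0,"z": -0.05,"wx": 0,"wy": 0,"wz": 0,"hand": -0.2},
])

```text
time: 31.42
eef_pos: [0.488, -0.013, 0.0844]
ee_rot: [[0.254, 0.967, -0.0], [0.967, -0.254, 0.002], [0.002, -0.001, -1.0]]
ft_force: [-5.9, 2.0, 17.2]
gripper_width: 0.729
```

Call:
step_arm([
  {"x": 0,"y": 0,"z": -0.05,"wx": 0,"wy": 0,"wz": 0,"hand": -0.2},
])

```text
time: 31.5
eef_pos: [0.4882, -0.013, 0.0844]
ee_rot: [[0.253, 0.967, -0.002], [0.967, -0.253, 0.002], [0.001, -0.002, -1.0]]
ft_force: [-9.7, 2.0, 20.4]
gripper_width: 0.721
```

```bash
python3 st.py .488 -.0130 .0845 -14.7
```

```text
t31.50 pos [ 0.4882 -0.013   0.0844] jaw -14.7 tilt [-0.002  0.002] w 61.3mm F [-9.7  2.  20.4] q6 -0
row: x -0.01 y 0.00 z 0.00 wx -0.03 wy -0.03 wz(total) -0.00
```

The top plate is seated: contact at TCP 0.0844 means its underside is at 0.076. The jaws are square at -14.7°. Releasing, rising, and going on towards the leftmost orange washer.

Call:
step_arm([
  {"x": -0.01,"y": 0,"z": 0.02,"wx": 0,"wy": 0,"wz": 0,"hand": 0.8},
  {"x": 0,"y": 0,"z": 0,"wx": 0,"wy": 0,"wz": 0,"hand": 0.8},
  {"x": 0,"y": 0,"z": 0,"wx": 0,"wy": 0,"wz": 0,"hand": 0.8},
  {"x": 0,"y": 0,"z": 0.2,"wx": 0,"wy": 0,"wz": 0,"hand": 0.8},
  {"x": 0,"y": 0,"z": 0.5,"wx": 0,"wy": 0,"wz": 0,"hand": 0.8},
  {"x": 0,"y": 0,"z": 0.9,"wx": 0,"wy": 0,"wz": 0,"hand": 0.8},
  {"x": 0,"y": 0,"z": 1,"wx": 0,"wy": 0,"wz": 0,"hand": 0.8},
  {"x": 0,"y": 0,"z": 0.8,"wx": 0,"wy": 0,"wz": 0,"hand": 0.4},
])

```text
time: 32.17
eef_pos: [0.4832, -0.0119, 0.1857]
ee_rot: [[0.254, 0.967, -0.015], [0.967, -0.254, 0.005], [0.001, -0.016, -1.0]]
ft_force: [0.3, 0.1, 0.5]
gripper_width: 0.777
```

Call:
step_arm([
  {"x": 0.4,"y": -0.8,"z": 0.3,"wx": 0,"wy": 0,"wz": 0,"hand": 0.25},
  {"x": 0.5,"y": -1,"z": 0,"wx": 0,"wy": 0,"wz": 0,"hand": 0.25},
  {"x": 0.5,"y": -1,"z": 0,"wx": 0,"wy": 0,"wz": 0,"hand": 0.25},
  {"x": 0.5,"y": -1,"z": 0,"wx": 0,"wy": 0,"wz": 0,"hand": 0.25},
  {"x": 0.5,"y": -1,"z": 0,"wx": 0,"wy": 0,"wz": 0,"hand": 0.25},
  {"x": 0.5,"y": -1,"z": -0.2,"wx": 0,"wy": 0,"wz": 0,"hand": 0.25},
  {"x": 0.4,"y": -0.7,"z": -0.3,"wx": 0,"wy": 0,"wz": 0,"hand": 0.25},
  {"x": 0.2,"y": -0.3,"z": -0.3,"wx": 0,"wy": 0,"wz": 0,"hand": 0.25},
])

```text
time: 32.83
eef_pos: [0.5959, -0.2252, 0.1848]
ee_rot: [[0.248, 0.969, 0.007], [0.969, -0.248, -0.003], [-0.001, 0.008, -1.0]]
ft_force: [-0.0, -0.4, -0.4]
gripper_width: 0.627
```

```bash
python3 st.py .614 -.2492 .06 -14.7
```

```text
t32.83 pos [ 0.5959 -0.2252  0.1848] jaw -14.4 tilt [ 0.007 -0.003] w 53.3mm F [-0.  -0.4 -0.4] q6 -17
row: x 0.60 y -0.80 z -4.16 wx 0.05 wy 0.10 wz(total) -0.09
```

Call:
step_arm([
  {"x": 0.2,"y": -0.3,"z": -0.6,"wx": 0.05,"wy": 0.1,"wz": -0.09,"hand": 0.25},
  {"x": 0.2,"y": -0.3,"z": -0.9,"wx": 0,"wy": 0,"wz": 0,"hand": 0.25},
  {"x": 0.1,"y": -0.15,"z": -0.9,"wx": 0,"wy": 0,"wz": 0,"hand": 0.25},
  {"x": 0,"y": 0,"z": -0.8,"wx": 0,"wy": 0,"wz": 0,"hand": 0.25},
  {"x": 0,"y": 0,"z": -0.5,"wx": 0,"wy": 0,"wz": 0,"hand": 0.25},
  {"x": 0,"y": 0,"z": -0.2,"wx": 0,"wy": 0,"wz": 0,"hand": 0.25},
  {"x": 0,"y": 0,"z": -0.1,"wx": 0,"wy": 0,"wz": 0,"hand": 0.25},
])

```text
time: 33.42
eef_pos: [0.6129, -0.254, 0.0611]
ee_rot: [[0.259, 0.966, 0.003], [0.966, -0.259, -0.002], [-0.001, 0.004, -1.0]]
ft_force: [-0.9, 0.0, 0.6]
gripper_width: 0.618
```

```bash
python3 st.py .6145 -.2492 .014 -14.7
```

```text
t33.42 pos [ 0.6129 -0.254   0.0611] jaw -15.0 tilt [ 0.003 -0.002] w 52.5mm F [-0.9  0.   0.6] q6 -17
row: x 0.05 y 0.16 z -1.57 wx 0.03 wy 0.05 wz(total) 0.08
```

Call:
step_arm([
  {"x": 0.06,"y": 0.15,"z": -0.25,"wx": 0.03,"wy": 0.05,"wz": 0.08,"hand": 0.25},
  {"x": 0,"y": 0.06,"z": -0.25,"wx": 0,"wy": 0,"wz": 0,"hand": 0.25},
  {"x": 0,"y": 0,"z": -0.25,"wx": 0,"wy": 0,"wz": 0,"hand": 0.25},
  {"x": 0,"y": 0,"z": -0.2,"wx": 0,"wy": 0,"wz": 0,"hand": 0.25},
  {"x": 0,"y": 0,"z": -0.1,"wx": 0,"wy": 0,"wz": 0,"hand": 0.25},
  {"x": 0,"y": 0,"z": -0.05,"wx": 0,"wy": 0,"wz": 0,"hand": 0.25},
])

```text
time: 33.92
eef_pos: [0.6171, -0.2474, 0.0292]
ee_rot: [[0.252, 0.968, 0.005], [0.968, -0.252, -0.003], [-0.001, 0.005, -1.0]]
ft_force: [0.5, -0.1, 1.2]
gripper_width: 0.626
```

```bash
python3 st.py .6145 -.2492 .014 -14.7
```

```text
t33.92 pos [ 0.6171 -0.2474  0.0292] jaw -14.6 tilt [ 0.005 -0.003] w 53.2mm F [ 0.5 -0.1  1.2] q6 -17
row: x -0.09 y -0.06 z -0.51 wx 0.04 wy 0.07 wz(total) -0.02
```

Call:
step_arm([
  {"x": -0.1,"y": -0.06,"z": -0.15,"wx": 0.04,"wy": 0.07,"wz": 0,"hand": 0.25},
  {"x": -0.02,"y": -0.02,"z": -0.15,"wx": 0,"wy": 0,"wz": 0,"hand": 0.25},
  {"x": 0,"y": 0,"z": -0.15,"wx": 0,"wy": 0,"wz": 0,"hand": 0.25},
  {"x": 0,"y": 0,"z": -0.1,"wx": 0,"wy": 0,"wz": 0,"hand": 0.25},
])

```text
time: 34.25
eef_pos: [0.614, -0.2507, 0.0126]
ee_rot: [[0.252, 0.968, 0.002], [0.968, -0.252, -0.001], [-0.001, 0.002, -1.0]]
ft_force: [0.2, 0.2, 0.6]
gripper_width: 0.622
```

```bash
python3 st.py .6145 -.2492 .014 -14.7
```

```text
t34.25 pos [ 0.614  -0.2507  0.0126] jaw -14.6 tilt [ 0.002 -0.001] w 52.9mm F [0.2 0.2 0.6] q6 -17
row: x 0.02 y 0.05 z 0.05 wx 0.02 wy 0.02 wz(total) -0.02
```

Call:
step_arm([
  {"x": 0.02,"y": 0.06,"z": 0.0,"wx": 0,"wy": 0,"wz": 0,"hand": -1},
  {"x": 0,"y": 0,"z": 0.02,"wx": 0,"wy": 0,"wz": 0,"hand": -1},
  {"x": 0,"y": 0,"z": -0.02,"wx": 0,"wy": 0,"wz": 0,"hand": -1},
  {"x": 0,"y": 0,"z": -0.02,"wx": 0,"wy": 0,"wz": 0,"hand": -1},
], newtons=50)

```text
time: 34.58
eef_pos: [0.6152, -0.2496, 0.0136]
ee_rot: [[0.253, 0.968, 0.001], [0.968, -0.253, -0.002], [-0.002, 0.002, -1.0]]
ft_force: [-3.6, 1.0, 6.5]
gripper_width: 0.38
```

```bash
python3 st.py .488 -.0125 .155 -14.7
```

```text
t34.58 pos [ 0.6152 -0.2496  0.0136] jaw -14.6 tilt [ 0.001 -0.002] w 32.3mm F [-3.6  1.   6.5] q6 -17
row: x -4.24 y 7.90 z 4.71 wx 0.03 wy 0.02 wz(total) -0.02
```

The orange washer is gripped: the width reading fits 36 mm. Lifting and moving to the bolt.

Call:
step_arm([
  {"x": 0,"y": 0,"z": 0.6,"wx": 0,"wy": 0,"wz": 0,"hand": -1},
  {"x": 0,"y": 0,"z": 1,"wx": 0,"wy": 0,"wz": 0,"hand": -1},
  {"x": 0,"y": 0.1,"z": 1,"wx": 0,"wy": 0,"wz": 0,"hand": -1},
  {"x": -0.3,"y": 0.5,"z": 1,"wx": 0,"wy": 0,"wz": 0,"hand": -1},
  {"x": -0.45,"y": 0.9,"z": 0.9,"wx": 0,"wy": 0,"wz": 0,"hand": -1},
  {"x": -0.5,"y": 0.95,"z": 0.4,"wx": 0,"wy": 0,"wz": 0,"hand": -1},
  {"x": -0.5,"y": 0.95,"z": 0.1,"wx": 0,"wy": 0,"wz": 0,"hand": -1},
  {"x": -0.5,"y": 0.95,"z": 0,"wx": 0,"wy": 0,"wz": 0,"hand": -1},
])

```text
time: 35.25
eef_pos: [0.5452, -0.1184, 0.1674]
ee_rot: [[0.26, 0.966, 0.003], [0.966, -0.26, -0.001], [-0.0, 0.004, -1.0]]
ft_force: [-0.5, 0.4, 0.2]
gripper_width: 0.38
```

Call:
step_arm([
  {"x": -0.5,"y": 0.95,"z": 0,"wx": 0,"wy": 0,"wz": 0,"hand": -1},
  {"x": -0.5,"y": 0.95,"z": 0,"wx": 0,"wy": 0,"wz": 0,"hand": -1},
  {"x": -0.4,"y": 0.8,"z": 0,"wx": 0,"wy": 0,"wz": 0,"hand": -1},
  {"x": -0.2,"y": 0.4,"z": 0,"wx": 0,"wy": 0,"wz": 0,"hand": -1},
])

```text
time: 35.58
eef_pos: [0.4933, -0.0191, 0.1679]
ee_rot: [[0.259, 0.966, 0.006], [0.966, -0.259, -0.001], [0.001, 0.006, -1.0]]
ft_force: [0.3, -0.1, -0.7]
gripper_width: 0.382
```

```bash
python3 st.py .488 -.0125 .145 -14.7
```

```text
t35.58 pos [ 0.4933 -0.0191  0.1679] jaw -15.0 tilt [ 0.006 -0.001] w 32.5mm F [ 0.3 -0.1 -0.7] q6 -0
row: x -0.18 y 0.22 z -0.76 wx 0.02 wy 0.09 wz(total) 0.07
```

Call:
step_arm([
  {"x": -0.12,"y": 0.12,"z": -0.15,"wx": 0.02,"wy": 0.09,"wz": 0.07,"hand": -1},
  {"x": -0.05,"y": 0.05,"z": -0.15,"wx": 0,"wy": 0,"wz": 0,"hand": -1},
  {"x": 0,"y": 0,"z": -0.15,"wx": 0,"wy": 0,"wz": 0,"hand": -1},
  {"x": 0,"y": 0,"z": -0.12,"wx": 0,"wy": 0,"wz": 0,"hand": -1},
  {"x": 0,"y": 0,"z": -0.08,"wx": 0,"wy": 0,"wz": 0,"hand": -1},
])

```text
time: 36.0
eef_pos: [0.4886, -0.014, 0.1467]
ee_rot: [[0.252, 0.968, 0.001], [0.968, -0.252, -0.001], [-0.0, 0.001, -1.0]]
ft_force: [0.2, -0.6, -1.1]
gripper_width: 0.381
```

```bash
python3 st.py .488 -.0118 .13 -14.7
```

```text
t36.00 pos [ 0.4886 -0.014   0.1467] jaw -14.6 tilt [ 0.001 -0.001] w 32.4mm F [ 0.2 -0.6 -1.1] q6 -0
row: x -0.02 y 0.07 z -0.56 wx 0.01 wy 0.02 wz(total) -0.03
```

Call:
step_arm([
  {"x": -0.02,"y": 0.08,"z": -0.1,"wx": 0,"wy": 0,"wz": 0,"hand": -1},
  {"x": 0,"y": 0.02,"z": -0.1,"wx": 0,"wy": 0,"wz": 0,"hand": -1},
  {"x": 0,"y": 0,"z": -0.1,"wx": 0,"wy": 0,"wz": 0,"hand": -1},
])

```text
time: 36.25
eef_pos: [0.4889, -0.0129, 0.1362]
ee_rot: [[0.255, 0.967, 0.0], [0.967, -0.255, -0.001], [-0.001, 0.001, -1.0]]
ft_force: [0.0, -0.5, -0.0]
gripper_width: 0.378
```

Call:
step_arm([
  {"x": 0,"y": 0,"z": -0.1,"wx": 0,"wy": 0,"wz": 0,"hand": -1},
])

```text
time: 36.33
eef_pos: [0.489, -0.0131, 0.1328]
ee_rot: [[0.256, 0.967, 0.0], [0.967, -0.256, -0.001], [-0.001, 0.001, -1.0]]
ft_force: [-0.3, -0.3, -0.6]
gripper_width: 0.382
```

```bash
python3 st.py .488 -.0118 .12 -14.7
```

```text
t36.33 pos [ 0.489  -0.0131  0.1328] jaw -14.8 tilt [ 0.    -0.001] w 32.5mm F [-0.3 -0.3 -0.6] q6 0
row: x -0.03 y 0.04 z -0.43 wx 0.01 wy 0.00 wz(total) 0.03
```

Call:
step_arm([
  {"x": -0.04,"y": 0.06,"z": -0.08,"wx": 0,"wy": 0,"wz": 0,"hand": -1},
  {"x": -0.01,"y": 0.01,"z": -0.08,"wx": 0,"wy": 0,"wz": 0,"hand": -1},
])

```text
time: 36.5
eef_pos: [0.4875, -0.0112, 0.1273]
ee_rot: [[0.256, 0.967, 0.0], [0.967, -0.256, -0.001], [-0.001, 0.0, -1.0]]
ft_force: [0.2, 0.9, 0.4]
gripper_width: 0.378
```

Call:
step_arm([
  {"x": 0,"y": 0,"z": -0.08,"wx": 0,"wy": 0,"wz": 0,"hand": -1},
  {"x": 0,"y": 0,"z": -0.08,"wx": 0,"wy": 0,"wz": 0,"hand": -1},
])

```text
time: 36.67
eef_pos: [0.4875, -0.0111, 0.122]
ee_rot: [[0.256, 0.967, 0.0], [0.967, -0.256, -0.001], [-0.001, 0.0, -1.0]]
ft_force: [-0.3, 0.3, -0.2]
gripper_width: 0.381
```

```bash
python3 st.py .488 -.0118 .105 -14.7
```

```text
t36.67 pos [ 0.4875 -0.0111  0.122 ] jaw -14.8 tilt [ 0.    -0.001] w 32.4mm F [-0.3  0.3 -0.2] q6 0
row: x 0.02 y -0.02 z -0.57 wx 0.01 wy 0.00 wz(total) 0.03
```

Call:
step_arm([
  {"x": 0.02,"y": -0.02,"z": -0.12,"wx": 0,"wy": 0,"wz": 0,"hand": -1},
  {"x": 0,"y": 0,"z": -0.15,"wx": 0,"wy": 0,"wz": 0,"hand": -1},
  {"x": 0,"y": 0,"z": -0.15,"wx": 0,"wy": 0,"wz": 0,"hand": -1},
  {"x": 0,"y": 0,"z": -0.12,"wx": 0,"wy": 0,"wz": 0,"hand": -1},
  {"x": 0,"y": 0,"z": -0.08,"wx": 0,"wy": 0,"wz": 0,"hand": -1},
])

```text
time: 37.08
eef_pos: [0.4882, -0.0117, 0.1016]
ee_rot: [[0.256, 0.967, 0.001], [0.967, -0.256, -0.001], [-0.001, 0.001, -1.0]]
ft_force: [-0.3, -0.1, 0.4]
gripper_width: 0.378
```

Call:
step_arm([
  {"x": 0,"y": 0,"z": -0.06,"wx": 0,"wy": 0,"wz": 0,"hand": -1},
  {"x": 0,"y": 0,"z": -0.05,"wx": 0,"wy": 0,"wz": 0,"hand": -1},
])

```text
time: 37.25
eef_pos: [0.488, -0.0116, 0.0975]
ee_rot: [[0.256, 0.967, -0.0], [0.967, -0.256, -0.001], [-0.001, 0.0, -1.0]]
ft_force: [-0.3, 0.4, -0.2]
gripper_width: 0.381
```

Call:
step_arm([
  {"x": 0,"y": 0,"z": -0.05,"wx": 0,"wy": 0,"wz": 0,"hand": -1},
])

```text
time: 37.33
eef_pos: [0.488, -0.0116, 0.0957]
ee_rot: [[0.256, 0.967, -0.0], [0.967, -0.256, -0.001], [-0.001, 0.0, -1.0]]
ft_force: [0.6, -0.1, -1.5]
gripper_width: 0.381
```

Call:
step_arm([
  {"x": 0,"y": 0,"z": 0,"wx": 0,"wy": 0,"wz": 0,"hand": 0.25},
  {"x": 0,"y": 0,"z": 0,"wx": 0,"wy": 0,"wz": 0,"hand": 0.25},
  {"x": 0,"y": 0,"z": 0,"wx": 0,"wy": 0,"wz": 0,"hand": 0.25},
  {"x": 0,"y": 0,"z": 0.2,"wx": 0,"wy": 0,"wz": 0,"hand": 0.25},
  {"x": 0,"y": 0,"z": 0.5,"wx": 0,"wy": 0,"wz": 0,"hand": 0.25},
  {"x": 0,"y": 0,"z": 0.9,"wx": 0,"wy": 0,"wz": 0,"hand": 0.25},
  {"x": 0,"y": 0,"z": 1,"wx": 0,"wy": 0,"wz": 0,"hand": 0.2},
  {"x": 0,"y": 0,"z": 0.6,"wx": 0,"wy": 0,"wz": 0,"hand": 0.1},
])

```text
time: 38.0
eef_pos: [0.4839, -0.0107, 0.1919]
ee_rot: [[0.256, 0.967, -0.011], [0.967, -0.256, 0.002], [-0.001, -0.011, -1.0]]
ft_force: [0.8, -0.6, -0.2]
gripper_width: 0.552
```

Call:
step_arm([
  {"x": -0.2,"y": -0.6,"z": 0.1,"wx": 0,"wy": 0,"wz": 0,"hand": 0},
  {"x": -0.3,"y": -1,"z": 0,"wx": 0,"wy": 0,"wz": 0,"hand": 0},
  {"x": -0.3,"y": -1,"z": 0,"wx": 0,"wy": 0,"wz": 0,"hand": 0},
  {"x": -0.3,"y": -1,"z": 0,"wx": 0,"wy": 0,"wz": 0,"hand": 0},
  {"x": -0.3,"y": -1,"z": -0.2,"wx": 0,"wy": 0,"wz": 0,"hand": 0},
  {"x": -0.3,"y": -1,"z": -0.3,"wx": 0,"wy": 0,"wz": 0,"hand": 0},
  {"x": -0.3,"y": -0.8,"z": -0.4,"wx": 0,"wy": 0,"wz": 0,"hand": 0},
  {"x": -0.2,"y": -0.4,"z": -0.4,"wx": 0,"wy": 0,"wz": 0,"hand": 0},
])

```text
time: 38.67
eef_pos: [0.422, -0.2235, 0.1732]
ee_rot: [[0.247, 0.969, 0.018], [0.969, -0.246, -0.013], [-0.008, 0.021, -1.0]]
ft_force: [1.6, 0.3, -0.4]
gripper_width: 0.495
```

```bash
python3 st.py .4175 -.2446 .05 -14.7; python3 - <<'E'
from m import *
for k in(0,1):
  pass
f=dict(np.load("pics/top4.npz"))
P=cloud(f);q=P.reshape(-1,3);q=q[np.hypot(q[:,0]-.4167,q[:,1]+.245)<.022];q=q[q[:,2]>.007];print(len(q),q.mean(0),(q.min(0)+q.max(0))/2)
for n in("top1","top0"):
  f=dict(np.load(f"pics/{n}.npz"))
  P=cloud(f);q=P.reshape(-1,3);q=q[np.hypot(q[:,0]-.4167,q[:,1]+.245)<.022];q=q[q[:,2]>.007];print(len(q),q.mean(0),(q.min(0)+q.max(0))/2)
E
```

```text
t38.67 pos [ 0.422  -0.2235  0.1732] jaw -14.3 tilt [ 0.018 -0.013] w 42.1mm F [ 1.6  0.3 -0.4] q6 -27
row: x -0.15 y -0.70 z -4.11 wx 0.18 wy 0.26 wz(total) -0.11
105 [ 0.41667629 -0.24489215  0.0120347 ] [ 0.41753058 -0.24484541  0.01190931]
109 [ 0.41679141 -0.24472383  0.01179003] [ 0.41756776 -0.24514063  0.0114608 ]
108 [ 0.41666106 -0.24471988  0.0117106 ] [ 0.41752719 -0.24358095  0.01183463]
```

Call:
step_arm([
  {"x": -0.1,"y": -0.3,"z": -0.6,"wx": 0.18,"wy": 0.26,"wz": -0.11,"hand": 0},
  {"x": -0.1,"y": -0.2,"z": -0.9,"wx": 0,"wy": 0,"wz": 0,"hand": 0},
  {"x": -0.05,"y": 0,"z": -0.9,"wx": 0,"wy": 0,"wz": 0,"hand": 0},
  {"x": 0,"y": 0,"z": -0.7,"wx": 0,"wy": 0,"wz": 0,"hand": 0},
  {"x": 0,"y": 0,"z": -0.4,"wx": 0,"wy": 0,"wz": 0,"hand": 0},
  {"x": 0,"y": 0,"z": -0.2,"wx": 0,"wy": 0,"wz": 0,"hand": 0},
  {"x": 0,"y": 0,"z": -0.1,"wx": 0,"wy": 0,"wz": 0,"hand": 0},
])

```text
time: 39.25
eef_pos: [0.4136, -0.2453, 0.0592]
ee_rot: [[0.262, 0.965, 0.005], [0.965, -0.262, -0.006], [-0.005, 0.007, -1.0]]
ft_force: [0.1, -0.2, -0.1]
gripper_width: 0.499
```

```bash
python3 st.py .417 -.2447 .014 -14.7
```

```text
t39.25 pos [ 0.4136 -0.2453  0.0592] jaw -15.2 tilt [ 0.005 -0.006] w 42.4mm F [ 0.1 -0.2 -0.1] q6 -29
row: x 0.11 y 0.02 z -1.51 wx 0.09 wy 0.07 wz(total) 0.13
```

Call:
step_arm([
  {"x": 0.1,"y": 0.02,"z": -0.2,"wx": 0.09,"wy": 0.07,"wz": 0.13,"hand": 0},
  {"x": 0.02,"y": 0,"z": -0.25,"wx": 0,"wy": 0,"wz": 0,"hand": 0},
  {"x": 0,"y": 0,"z": -0.25,"wx": 0,"wy": 0,"wz": 0,"hand": 0},
  {"x": 0,"y": 0,"z": -0.2,"wx": 0,"wy": 0,"wz": 0,"hand": 0},
  {"x": 0,"y": 0,"z": -0.1,"wx": 0,"wy": 0,"wz": 0,"hand": 0},
  {"x": 0,"y": 0,"z": -0.05,"wx": 0,"wy": 0,"wz": 0,"hand": 0},
])

```text
time: 39.75
eef_pos: [0.4202, -0.2463, 0.0283]
ee_rot: [[0.251, 0.968, 0.005], [0.968, -0.251, -0.004], [-0.003, 0.006, -1.0]]
ft_force: [-1.4, 0.5, 0.3]
gripper_width: 0.5
```

```bash
python3 st.py .417 -.2447 .0145 -14.7
```

```text
t39.75 pos [ 0.4202 -0.2463  0.0283] jaw -14.6 tilt [ 0.005 -0.004] w 42.5mm F [-1.4  0.5  0.3] q6 -29
row: x -0.11 y 0.05 z -0.46 wx 0.06 wy 0.07 wz(total) -0.03
```

Call:
step_arm([
  {"x": -0.11,"y": 0.05,"z": -0.12,"wx": 0.06,"wy": 0.07,"wz": 0,"hand": 0},
  {"x": -0.02,"y": 0.01,"z": -0.15,"wx": 0,"wy": 0,"wz": 0,"hand": 0},
  {"x": 0,"y": 0,"z": -0.13,"wx": 0,"wy": 0,"wz": 0,"hand": 0},
  {"x": 0,"y": 0,"z": -0.08,"wx": 0,"wy": 0,"wz": 0,"hand": 0},
])

```text
time: 40.08
eef_pos: [0.4162, -0.2446, 0.0131]
ee_rot: [[0.251, 0.968, 0.0], [0.968, -0.251, -0.0], [-0.0, 0.0, -1.0]]
ft_force: [-0.5, -0.4, -0.0]
gripper_width: 0.501
```

```bash
python3 st.py .417 -.2447 .0145 -14.7
```

```text
t40.08 pos [ 0.4162 -0.2446  0.0131] jaw -14.6 tilt [ 0. -0.] w 42.6mm F [-0.5 -0.4 -0. ] q6 -29
row: x 0.03 y -0.00 z 0.05 wx 0.00 wy 0.00 wz(total) -0.04
```

Call:
step_arm([
  {"x": 0.03,"y": 0,"z": 0.07,"wx": 0,"wy": 0,"wz": 0,"hand": -1},
  {"x": 0,"y": 0,"z": 0.03,"wx": 0,"wy": 0,"wz": 0,"hand": -1},
  {"x": 0,"y": 0,"z": -0.03,"wx": 0,"wy": 0,"wz": 0,"hand": -1},
  {"x": 0,"y": 0,"z": -0.02,"wx": 0,"wy": 0,"wz": 0,"hand": -1},
], newtons=60)

```text
time: 40.42
eef_pos: [0.4168, -0.2443, 0.0152]
ee_rot: [[0.251, 0.968, -0.002], [0.968, -0.251, 0.002], [0.001, -0.002, -1.0]]
ft_force: [-1.4, 2.1, 5.8]
gripper_width: 0.295
```

```bash
python3 st.py .488 -.0118 .165 -14.7
```

```text
t40.42 pos [ 0.4168 -0.2443  0.0152] jaw -14.5 tilt [-0.002  0.002] w 25.0mm F [-1.4  2.1  5.8] q6 -29
row: x 2.37 y 7.75 z 4.99 wx -0.02 wy -0.03 wz(total) -0.04
```

The collar is gripped: the width matches the other 28 mm rings. Lifting and moving to the bolt.

Call:
step_arm([
  {"x": 0,"y": 0,"z": 0.6,"wx": 0,"wy": 0,"wz": 0,"hand": -1},
  {"x": 0,"y": 0,"z": 1,"wx": 0,"wy": 0,"wz": 0,"hand": -1},
  {"x": 0,"y": 0.1,"z": 1,"wx": 0,"wy": 0,"wz": 0,"hand": -1},
  {"x": 0.1,"y": 0.5,"z": 1,"wx": 0,"wy": 0,"wz": 0,"hand": -1},
  {"x": 0.3,"y": 0.9,"z": 0.9,"wx": 0,"wy": 0,"wz": 0,"hand": -1},
  {"x": 0.3,"y": 0.95,"z": 0.5,"wx": 0,"wy": 0,"wz": 0,"hand": -1},
  {"x": 0.3,"y": 0.95,"z": 0.1,"wx": 0,"wy": 0,"wz": 0,"hand": -1},
  {"x": 0.3,"y": 0.95,"z": 0,"wx": 0,"wy": 0,"wz": 0,"hand": -1},
])

```text
time: 41.08
eef_pos: [0.4554, -0.1122, 0.1776]
ee_rot: [[0.261, 0.965, 0.003], [0.965, -0.261, 0.001], [0.001, 0.003, -1.0]]
ft_force: [1.3, -0.9, -0.8]
gripper_width: 0.294
```

Call:
step_arm([
  {"x": 0.3,"y": 0.95,"z": 0,"wx": 0,"wy": 0,"wz": 0,"hand": -1},
  {"x": 0.3,"y": 0.95,"z": 0,"wx": 0,"wy": 0,"wz": 0,"hand": -1},
  {"x": 0.25,"y": 0.8,"z": 0,"wx": 0,"wy": 0,"wz": 0,"hand": -1},
  {"x": 0.15,"y": 0.4,"z": 0,"wx": 0,"wy": 0,"wz": 0,"hand": -1},
  {"x": 0.05,"y": 0.15,"z": -0.05,"wx": 0,"wy": 0,"wz": 0,"hand": -1},
])

```text
time: 41.5
eef_pos: [0.4897, -0.0062, 0.1798]
ee_rot: [[0.256, 0.966, 0.012], [0.967, -0.256, -0.001], [0.002, 0.012, -1.0]]
ft_force: [0.5, -0.2, 0.6]
gripper_width: 0.293
```

```bash
python3 st.py .488 -.0118 .145 -14.7
```

```text
t41.50 pos [ 0.4897 -0.0062  0.1798] jaw -14.9 tilt [ 0.012 -0.001] w 24.9mm F [ 0.5 -0.2  0.6] q6 1
row: x -0.06 y -0.19 z -1.16 wx 0.02 wy 0.17 wz(total) 0.04
```

Call:
step_arm([
  {"x": -0.03,"y": -0.12,"z": -0.2,"wx": 0.02,"wy": 0.17,"wz": 0.04,"hand": -1},
  {"x": 0,"y": -0.06,"z": -0.25,"wx": 0,"wy": 0,"wz": 0,"hand": -1},
  {"x": 0,"y": 0,"z": -0.25,"wx": 0,"wy": 0,"wz": 0,"hand": -1},
  {"x": 0,"y": 0,"z": -0.2,"wx": 0,"wy": 0,"wz": 0,"hand": -1},
  {"x": 0,"y": 0,"z": -0.1,"wx": 0,"wy": 0,"wz": 0,"hand": -1},
  {"x": 0,"y": 0,"z": -0.06,"wx": 0,"wy": 0,"wz": 0,"hand": -1},
])

```text
time: 42.0
eef_pos: [0.4873, -0.0144, 0.1436]
ee_rot: [[0.256, 0.967, -0.004], [0.967, -0.256, -0.0], [-0.001, -0.004, -1.0]]
ft_force: [-0.1, 0.4, -0.5]
gripper_width: 0.293
```

```bash
python3 st.py .488 -.0118 .135 -14.7
```

```text
t42.00 pos [ 0.4873 -0.0144  0.1436] jaw -14.8 tilt [-0.004 -0.   ] w 24.9mm F [-0.1  0.4 -0.5] q6 -0
row: x 0.02 y 0.09 z -0.29 wx 0.00 wy -0.05 wz(total) 0.03
```

Call:
step_arm([
  {"x": 0.02,"y": 0.08,"z": -0.07,"wx": 0,"wy": -0.05,"wz": 0.03,"hand": -1},
  {"x": 0,"y": 0.02,"z": -0.07,"wx": 0,"wy": 0,"wz": 0,"hand": -1},
  {"x": 0,"y": 0,"z": -0.07,"wx": 0,"wy": 0,"wz": 0,"hand": -1},
])

```text
time: 42.25
eef_pos: [0.4876, -0.0122, 0.1361]
ee_rot: [[0.256, 0.967, -0.001], [0.967, -0.256, 0.0], [-0.0, -0.001, -1.0]]
ft_force: [0.4, -0.0, -0.3]
gripper_width: 0.295
```

```bash
python3 st.py .488 -.0117 .12 -14.7
```

```text
t42.25 pos [ 0.4876 -0.0122  0.1361] jaw -14.8 tilt [-0.001  0.   ] w 25.1mm F [ 0.4 -0.  -0.3] q6 0
row: x 0.01 y 0.02 z -0.54 wx -0.00 wy -0.01 wz(total) 0.03
```

Call:
step_arm([
  {"x": 0.02,"y": 0.02,"z": -0.08,"wx": 0,"wy": 0,"wz": 0.03,"hand": -1},
  {"x": 0,"y": 0,"z": -0.08,"wx": 0,"wy": 0,"wz": 0,"hand": -1},
])

```text
time: 42.42
eef_pos: [0.4885, -0.0116, 0.1313]
ee_rot: [[0.253, 0.967, 0.0], [0.967, -0.253, -0.0], [-0.0, 0.0, -1.0]]
ft_force: [-0.1, 0.7, 0.2]
gripper_width: 0.291
```

Call:
step_arm([
  {"x": 0,"y": 0,"z": -0.08,"wx": 0,"wy": 0,"wz": 0,"hand": -1},
  {"x": 0,"y": 0,"z": -0.08,"wx": 0,"wy": 0,"wz": 0,"hand": -1},
])

```text
time: 42.58
eef_pos: [0.4888, -0.0115, 0.1263]
ee_rot: [[0.253, 0.967, 0.001], [0.967, -0.253, -0.0], [-0.0, 0.001, -1.0]]
ft_force: [-0.4, -0.8, -1.0]
gripper_width: 0.294
```

Call:
step_arm([
  {"x": 0,"y": 0,"z": -0.08,"wx": 0,"wy": 0,"wz": 0,"hand": -1},
  {"x": 0,"y": 0,"z": -0.08,"wx": 0,"wy": 0,"wz": 0,"hand": -1},
])

```text
time: 42.75
eef_pos: [0.4889, -0.0115, 0.1211]
ee_rot: [[0.253, 0.968, 0.001], [0.968, -0.253, -0.0], [-0.0, 0.001, -1.0]]
ft_force: [0.2, 0.2, -0.7]
gripper_width: 0.29
```

Call:
step_arm([
  {"x": -0.03,"y": 0,"z": -0.1,"wx": 0,"wy": 0,"wz": 0,"hand": -1},
  {"x": 0,"y": 0,"z": -0.12,"wx": 0,"wy": 0,"wz": 0,"hand": -1},
  {"x": 0,"y": 0,"z": -0.1,"wx": 0,"wy": 0,"wz": 0,"hand": -1},
  {"x": 0,"y": 0,"z": -0.08,"wx": 0,"wy": 0,"wz": 0,"hand": -1},
])

```text
time: 43.08
eef_pos: [0.4879, -0.0114, 0.1078]
ee_rot: [[0.253, 0.968, 0.001], [0.968, -0.253, -0.0], [-0.0, 0.001, -1.0]]
ft_force: [1.1, -0.3, -0.8]
gripper_width: 0.294
```

Call:
step_arm([
  {"x": 0,"y": 0,"z": -0.06,"wx": 0,"wy": 0,"wz": 0,"hand": -1},
  {"x": 0,"y": 0,"z": -0.05,"wx": 0,"wy": 0,"wz": 0,"hand": -1},
])

```text
time: 43.25
eef_pos: [0.4877, -0.0114, 0.1038]
ee_rot: [[0.253, 0.968, 0.001], [0.968, -0.253, -0.0], [-0.0, 0.001, -1.0]]
ft_force: [0.1, -0.3, -0.1]
gripper_width: 0.296
```

Call:
step_arm([
  {"x": 0,"y": 0,"z": -0.05,"wx": 0,"wy": 0,"wz": 0,"hand": -1},
])

```text
time: 43.33
eef_pos: [0.488, -0.0115, 0.103]
ee_rot: [[0.253, 0.968, 0.001], [0.968, -0.253, -0.0], [-0.0, 0.001, -1.0]]
ft_force: [-4.9, 1.4, 16.8]
gripper_width: 0.291
```

Call:
step_arm([
  {"x": 0,"y": 0,"z": -0.04,"wx": 0,"wy": 0,"wz": 0,"hand": -1},
])

```text
time: 43.42
eef_pos: [0.4884, -0.0116, 0.1031]
ee_rot: [[0.252, 0.968, -0.0], [0.968, -0.252, -0.0], [-0.0, -0.0, -1.0]]
ft_force: [-7.2, 0.0, 13.3]
gripper_width: 0.293
```

Contact came at TCP z = 0.1030, so the collar's underside is at 0.088, exactly the height of a fully seated stack. Releasing and retreating straight up, then away.

Call:
step_arm([
  {"x": -0.01,"y": 0,"z": 0.03,"wx": 0,"wy": 0,"wz": 0,"hand": 0},
  {"x": 0,"y": 0,"z": 0,"wx": 0,"wy": 0,"wz": 0,"hand": 0},
  {"x": 0,"y": 0,"z": 0,"wx": 0,"wy": 0,"wz": 0,"hand": 0},
  {"x": 0,"y": 0,"z": 0.2,"wx": 0,"wy": 0,"wz": 0,"hand": 0},
  {"x": 0,"y": 0,"z": 0.5,"wx": 0,"wy": 0,"wz": 0,"hand": 0},
  {"x": 0,"y": 0,"z": 0.9,"wx": 0,"wy": 0,"wz": 0,"hand": 0},
  {"x": 0,"y": 0,"z": 0.9,"wx": 0,"wy": 0,"wz": 0,"hand": 0},
  {"x": 0,"y": 0,"z": 0.6,"wx": 0,"wy": 0,"wz": 0,"hand": 0},
])

```text
time: 44.08
eef_pos: [0.4843, -0.0107, 0.1965]
ee_rot: [[0.253, 0.968, -0.011], [0.968, -0.253, 0.002], [-0.0, -0.011, -1.0]]
ft_force: [0.6, 0.1, 1.2]
gripper_width: 0.502
```

Call:
step_arm([
  {"x": 0,"y": -0.5,"z": 0,"wx": 0,"wy": 0,"wz": 0,"hand": 0},
  {"x": 0,"y": -0.8,"z": 0,"wx": 0,"wy": 0,"wz": 0,"hand": 0},
  {"x": 0,"y": -0.8,"z": 0,"wx": 0,"wy": 0,"wz": 0,"hand": 0},
  {"x": 0,"y": -0.4,"z": 0,"wx": 0,"wy": 0,"wz": 0,"hand": 0},
  {"x": 0,"y": 0,"z": 0,"wx": 0,"wy": 0,"wz": 0,"hand": 0},
])

```text
time: 44.5
eef_pos: [0.4878, -0.0886, 0.2057]
ee_rot: [[0.249, 0.968, 0.004], [0.968, -0.249, -0.002], [-0.001, 0.004, -1.0]]
ft_force: [-0.1, 0.1, 0.5]
gripper_width: 0.5
```

```bash
python3 -c "
from workcell import robot
try: f=robot.grab_frame('top'); print('frame ok')
except Exception as e: print(e)
s=robot.sense(); print(s['time'],s['eef_pos'],s['ft_force'],s['qvel'].round(2))
print(robot.hand_in())"
```

```text
200 camera calls are used up
44.5 [ 0.48776898 -0.08857075  0.20570936] [-0.07045204  0.07439708  0.46083764] [ 0.21 -0.6   0.14  0.65  0.46  0.49]
the job is handed in; nothing more can be done
None
```

The sampler is built on the bolt in the order asked and handed in at 44.5 s. The last three parts went on without a camera check. The order was tube, middle plate, both black washers (only two were laid out), top plate, the leftmost orange washer, then the collar.

**Checked by camera:**
- The tube top is at 57.7 mm.
- The middle plate is flat at 64 mm. Its yaw is 75.5° against 75.3° for the base, and it sits about 1.5 mm off centre, within the bore play.
- The washer tops are at 69.7 and 76.0 mm.

**Not checked by camera:** I used up the 200 camera calls just before fitting the top plate, because each pause to let the arm settle took three.
- **Top plate:** it met the stack with its underside at about 76 mm. The jaws stood at -14.7°, square with the base when I let go, but I did not confirm its yaw afterwards.
- **Orange washer:** I released it about level with its seat, with no contact force felt.
- **Collar:** it met the stack with its underside at 88 mm, the height expected with everything below fully seated.
- **Vials:** I have no final picture of the vials. The arm stayed clear of them, and no contact was felt near them.

**What went wrong:**
- The first grip on the tube sat too high, so I redid it.
- The first try at washer 0 set a fingertip on top of the washer and missed; I redid that one too.
- Brief contact forces of about 30 N showed while seating the middle plate and threading washer 1.

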